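# Load the sprout chute and hold its gate open

### The job

Pour all five sprouts from the scoop through the funnel into the closed chute, and set the scoop back down upright on the counter. Then pull the red knob of the sprung gate pin fully back and hold it there, so that all the sprouts drop into the blue pot together: finish while still gripping the knob with the pin held back. Leave the pot where it stands and the other kitchen things alone.

Things in the scene. Friction and masses are not known exactly. Their poses are not given: they have to be found in the camera images.
- chute: Fixed loading chute over the pot. Origin on the counter below its axis, z up. Clear upright tube, 54 mm inside, 62 outside, 85 to 180 mm above the counter, open below, funnel on top. Its own -x runs along the gate pin, roughly towards the robot: a 22 mm steel sleeve ends 70 mm from the axis. Column (26 x 40 mm, 168 high) 135 mm off on the +x side, with a foot plate
- funnel_mouth (a point): centre of the aluminium funnel's open mouth, level with its rim, 220 mm above the counter. Mouth 134 mm outside, 126 mm inside; it narrows to the 54 mm bore at 180 mm
- pin_knob (a point): centre of the gate pin's red pull knob, 105 mm above the counter: a block 30 mm long along the pin, 24 wide, 24 high, with an end flange (32 mm across, 6 thick) on its outer side. Seated, it lies 115 mm from the chute's axis along the chute's own -x; it moves with the pin. Free to grip from above across its width
- gate_pin (a joint): travel of the sprung gate pin (14 mm steel, level, crosses the tube at 105 mm height, tip in a seat hole in the far wall). 0 = seated, tube barred; 0.058 m = fully back at its stop, tip clear of the bore. Pulls straight along the chute's own -x; the spring pulls home with 4 N seated, 9 N fully back, and snaps it shut if let go
- pot: blue enamelled open pot under the chute, 170 mm across, 70 mm high, wall 5 mm, loose, 1.8 kg, with two small black side handles facing left and right, clear of the pin. Origin at the centre of its underside
- scoop: steel scoop with five sprouts, 0.12 to 0.2 kg, stands level on the counter. Origin at its underside mid-pan; own +x = pouring direction, z up. Floor 3 mm thick, x -32 to 30 mm, then a 30 degree ramp to the open lip at x 59. Pan 84 mm wide, side and back walls 36 mm high, back wall at x -32. Black handle bar 14 mm wide, z 21 to 39 mm, x -32 to -127
- scoop_grip (a point): middle of the scoop's handle, at x = -80 mm, y = 0, z = 30 mm in the scoop's frame
- scoop_lip (a point): middle of the scoop's front lip, at x = 59 mm, y = 0, z = 18.5 mm in the scoop's frame
- sprout0_center (a point): centre of green Brussels sprout 1 of 5: a hard, smooth, very slippery (wet) ball of 24 mm diameter, 12 g, at the start in the scoop
- sprout1_center (a point): centre of green Brussels sprout 2 of 5: a hard, smooth, very slippery (wet) ball of 24 mm diameter, 12 g, at the start in the scoop
- sprout2_center (a point): centre of green Brussels sprout 3 of 5: a hard, smooth, very slippery (wet) ball of 24 mm diameter, 12 g, at the start in the scoop
- sprout3_center (a point): centre of green Brussels sprout 4 of 5: a hard, smooth, very slippery (wet) ball of 24 mm diameter, 12 g, at the start in the scoop
- sprout4_center (a point): centre of green Brussels sprout 5 of 5: a hard, smooth, very slippery (wet) ball of 24 mm diameter, 12 g, at the start in the scoop
- spice_jar: terracotta spice jar with black cap, 44 mm across, 90 mm high; not part of the job, leave alone. Origin at the centre of its underside
- mug: white mug, 76 mm across, 85 mm high; not part of the job, leave alone. Origin at the centre of its underside
- oil_bottle: green glass bottle, 68 mm across, 230 mm high; not part of the job, leave alone. Origin at the centre of its underside
- salt_pot: white salt pot, 60 mm across, 75 mm high; not part of the job, leave alone. Origin at the centre of its underside
- side_bowl: blue bowl, 120 mm across, 45 mm high; not part of the job, leave alone. Origin at the centre of its underside
- wooden_spoon: wooden spoon, 260 mm long, lying flat; not part of the job, leave alone. Origin at the centre of its underside
Things that resemble listed ones, but are neither listed nor needed, are in the scene too. Several things have the shape of the scoop; the one meant has the colours described above.

How it is judged:
On the way, in this order (a step that is already met when the one before it is completed fails the run):
1. all five sprouts are in the chute, above the closed gate pin (horizontal distance between each of sprout0_center, sprout1_center, sprout2_center, sprout3_center, sprout4_center and funnel_mouth below 0.04 m and height (world z) of sprout0_center between 0.09 and 0.21 m and height (world z) of sprout1_center between 0.09 and 0.21 m and height (world z) of sprout2_center between 0.09 and 0.21 m and height (world z) of sprout3_center between 0.09 and 0.21 m and height (world z) of sprout4_center between 0.09 and 0.21 m and value of joint gate_pin below 0.01 m), for 0.3 s.
2. the scoop stands upright on the counter, let go, the sprouts still in the chute (height (world z) of scoop below 0.006 m and angle between scoop's own z axis and vertical below 0.1 rad and contact force between the fingers and scoop below 0.2 N and horizontal distance between each of sprout0_center, sprout1_center, sprout2_center, sprout3_center, sprout4_center and funnel_mouth below 0.04 m and height (world z) of sprout0_center between 0.09 and 0.21 m and height (world z) of sprout1_center between 0.09 and 0.21 m and height (world z) of sprout2_center between 0.09 and 0.21 m and height (world z) of sprout3_center between 0.09 and 0.21 m and height (world z) of sprout4_center between 0.09 and 0.21 m), for 0.2 s.
3. the gate pin is gripped and pulled fully back (value of joint gate_pin above 0.051 m and contact force between the fingers and gate_pin above 3 N), for 0.2 s.
At the end, for the whole second after the job is handed in: The fingers still hold the gate pin at least 51 mm back (of 58 mm) with more than 3 N, all five sprouts lie in the pot (below its rim, within 80 mm of its centre), the scoop stands upright on the counter, let go and at rest, not touching the pin, and the pot is within 30 mm of where it stood (all of step 3 and horizontal distance between each of sprout0_center, sprout1_center, sprout2_center, sprout3_center, sprout4_center and pot below 0.08 m and height (world z) of each of sprout0_center, sprout1_center, sprout2_center, sprout3_center, sprout4_center below 0.065 m and height (world z) of scoop below 0.006 m and angle between scoop's own z axis and vertical below 0.1 rad and contact force between each of the fingers, gate_pin and scoop below 0.2 N and distance of pot from where it was at the start of the episode below 0.03 m and linear speed of scoop below 0.02 m/s); the arm keeps its last pose, push and grip.
It fails at once if the pot was shoved by more than 40 mm or tipped (distance of pot from where it was at the start of the episode above 0.04 m or angle between pot's own z axis and vertical above 0.3 rad).
It fails at once if another kitchen thing was disturbed (moved more than 30 mm) (distance of any of spice_jar, mug, oil_bottle, salt_pot, side_bowl, wooden_spoon from where it was at the start of the episode above 0.03 m).
It also fails if it takes over 72 s, if anything falls off the work surface, if the arm or the gripper's body presses on something with over 40 N, if the wrist force passes 120 N, or if a joint passes its speed limit or range.

### The arm

A 6-joint arm with a two-finger parallel gripper is mounted at the origin on the work surface. World frame = base frame: x ahead of the robot, y to its left, z up, the work surface at z = 0. Lengths are in m, angles in rad, forces in N, time in s.
With the tool pointing down it reaches from about 0.3 to 0.825 m from the base axis. Payload 5.4 kg.
Tool frame: the origin (TCP) lies midway between the tips of the shut fingers; the grasp point (between the pads) lies behind it (robot.tcp_to_grasp is the z of the grasp point in the tool frame, in m); z points along the fingers, y is the direction in which the jaws open and shut (so a half turn about z gives the same grasp; the last joint's range is limited). The gripper opens to 92 mm and grips with 3 to 60 N. Pads are 20 mm wide; open, the fingers measure 128 mm over their backs; the gripper's body (75 mm by 189 mm) begins 69 mm behind the grasp point.
Start: joints at [-1.43, 0.158, 1.597, -0, 1.386, -0.21], TCP at [0.198, -0.54, 0.215] pointing down, gripper open.
Joint ranges: [-2.91, 2.91], [-0.94, 2.29], [0.18, 2.7], [-1.29, 4.43], [0.17, 2.64], [-3, 3]. Speed limits (rad/s): [2.57, 2.57, 3.14, 3.14, 3.14, 3.14].

### API

Orientations are given as a 3x3 rotation matrix whose columns are the frame's x, y, z axes.
In Python, from cell import robot gives the robot as it stands.
- The arm moves only by the tool play_rows, never from a script. Its argument "steps" is a list of rows, each a list of 7 numbers: the shift along the tool's x, y, z in m, then the turn, a rotation vector about the tool's x, y, z in degrees, then the opening, from 0 (shut) to 1 (fully open). A call has 1 to 5 rows; each row is the pose to reach, as a shift and turn from the pose commanded when the call began, along the tool's axes at that moment; what a row does not reach only later rows make up. A row lasts 1/8 s, in which the tool goes at most 62.5 mm and 10.7 degrees, less where a joint would pass 70% of its speed; a pose out of reach is approached as far as the arm can. A call with a gripper value outside its range is refused whole. The fingers move at their own pace and stop on an object; "grip_force" is the grip in N (left out, the last holds). Time passes only in rows, so rows that repeat a pose let the fingers close. It gives the time, the measured TCP pose, the force and the opening at its end, in the units of the state.
- robot.sense(): the state, without advancing time (a new reading comes with each control period).
- robot.snapshot(name): name is "side" or "top"; returns a dict with "pixels" (384x512x3 uint8, red, green, blue), "depth" (384x512 float32, m along the optical axis (not along the pixel's ray), 0 where there is no reading), "intrinsics" (3x3 intrinsics, pixels), "rvec" (rotation vector, rad) and "tvec" (3), from world to camera coordinates, as OpenCV has them. Camera axes: x right, y down, z forward; pixel columns grow to the right and rows downward; lengths in m; the calibration is good to about 2 mm. A picture is of the moment at which its call begins.
- robot.finish_job(): hands the job in, once; it reports no verdict.
The state is a dict: "t": time; "joint_positions": joint angles; "joint_vel": joint speeds; "joint_efforts": joint torques, N m; "ee_pos": TCP position; "tcp_rot": TCP orientation; "ft_force": force on the tool from outside, world axes, zero at the start; "ft_torque": the same for the moment, N m; "grip_width": finger opening in m.
Only numpy, scipy, OpenCV 4.12 (cv2) and the standard library are available. Lean on these libraries where they do the work, as an engineer would, in place of code of your own. Each camera call takes 0.05 s, during which the arm holds its last target.

## Working session

There is one attempt and no reset: what is moved stays moved. The work goes in short steps, Python scripts to look and compute and a tool call to move; the robot and the scene stay as the last step left them, time stands still between calls to the robot, and variables do not carry over. Pictures are saved under pics/ and viewed, and the job is handed in when it is done.

Besides the shell and the picture viewer there is one more tool, called after "Emit:" by a JSON object that holds its "name" and its "arguments", one argument or row to a line. play_rows: Moves the arm, as the interface text tells. Its arguments: {"type":"object","properties":{"steps":{"type":"array","items":{"type":"array","items":{"type":"number"}}},"grip_force":{"type":"number"}},"required":["steps"]}

```bash
ls; mkdir -p pics; python3 - <<'E'
from cell import robot
import cv2,numpy as np
print(robot.sense(), robot.tcp_to_grasp)
for n in("side","top"):
    s=robot.snapshot(n); cv2.imwrite(f"pics/{n}0.png",s["pixels"][:,:,::-1]); np.savez(f"{n}0.npz",**s)
    print(n,s["intrinsics"],s["rvec"],s["tvec"])
E
```

```text
pics
{'t': 0.0, 'joint_positions': array([-1.43014296e+00,  1.59042624e-01,  1.59822147e+00, -1.17246154e-05,
        1.38621389e+00, -2.10055997e-01]), 'joint_vel': array([ 1.28858662e-03, -5.25021797e-04, -1.54171757e-03, -9.77568293e-04,
        2.14644266e-05,  1.54945964e-04]), 'joint_efforts': array([-8.56923216e-04, -3.85562325e+01, -3.22111416e+01,  7.01080053e-02,
        3.78755853e-02, -1.46533703e-04]), 'ee_pos': array([ 0.19745942, -0.53936167,  0.21362794]), 'tcp_rot': array([[ 9.39128548e-01,  3.43565852e-01, -2.75715590e-04],
       [ 3.43565751e-01, -9.39126773e-01,  1.86509193e-03],
       [ 3.81850004e-04, -1.84628751e-03, -9.99998223e-01]]), 'ft_force': array([0.31132357, 1.1099984 , 0.97854399]), 'ft_torque': array([ 0.01935798, -0.05043252, -0.01359232]), 'grip_width': 0.09168147004661707} -0.0187
side [[361.48125925   0.         259.38462383]
 [  0.         361.48125925 187.25129423]
 [  0.           0.           1.        ]] [ 0.60982998 -2.60690914  1.22481836] [0.47489377 0.28984739 0.94008246]
top [[346.52876382   0.         258.98721813]
 [  0.         346.52876382 190.4888325 ]
 [  0.           0.           1.        ]] [ 2.12307014 -2.1488872   0.13981003] [-0.004041    0.55118034  1.0868324 ]
```

View pics/side0.png

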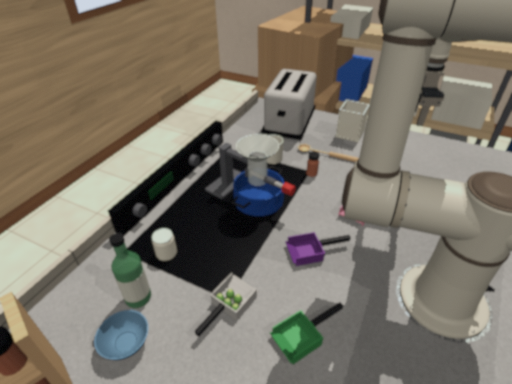

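View pics/top0.png

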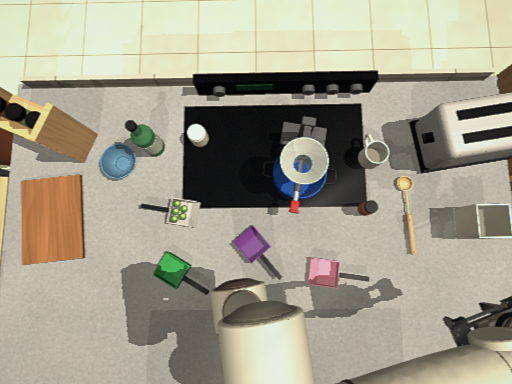

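The steel scoop with the sprouts is at top px (180,211), its handle pointing left to (142,207). The funnel is at (304,160), the knob at (295,207) and the pot at (300,178). The green, purple and pink scoops are decoys. Next I'll measure all of these.

```bash
cat > h.py <<'E'
import numpy as np,cv2
def load(n,k): return dict(np.load(f"{n}{k}.npz"))
def cam(s):
    R=cv2.Rodrigues(s["rvec"])[0]; return R,s["tvec"].ravel(),s["intrinsics"]
def ray(s,u,v,z):
    R,t,K=cam(s); c=-R.T@t; d=R.T@np.linalg.inv(K)@np.array([u,v,1.]); return c+d*(z-c[2])/d[2]
def cloud(s):
    R,t,K=cam(s); d=s["depth"]; v,u=np.mgrid[:d.shape[0],:d.shape[1]]
    P=np.stack([(u-K[0,2])/K[0,0]*d,(v-K[1,2])/K[1,1]*d,d],-1)
    return (P-t)@R
def proj(s,p):
    return cv2.projectPoints(np.array([p],float),s["rvec"],s["tvec"],s["intrinsics"],None)[0].ravel()
E
python3 - <<'E'
from h import *
t=load("top",0); s=load("side",0)
for n,im in(("top",t),("side",s)):
    R,tt,K=cam(im); print(n,"cam",-R.T@tt)
    P=cloud(im); px=im["pixels"].astype(int); hsv=cv2.cvtColor(im["pixels"],cv2.COLOR_RGB2HSV)
    # counter check
    print("counter z", P[300,140] if n=="top" else P[230,290])
    r=(hsv[...,0]<6)|(hsv[...,0]>174); r&=(hsv[...,1]>170)&(hsv[...,2]>90)
    k,l,st,c=cv2.connectedComponentsWithStats(r.astype(np.uint8))
    for i in range(1,k):
        if st[i,4]>15: print("red",st[i],c[i],np.median(P[l==i],0))
    g=(hsv[...,0]>28)&(hsv[...,0]<50)&(hsv[...,1]>90)&(P[...,2]<0.06)
    k,l,st,c=cv2.connectedComponentsWithStats(g.astype(np.uint8))
    for i in range(1,k):
        if st[i,4]>15: print("sprouts",st[i],c[i],np.median(P[l==i],0))
    m=(abs(P[...,2]-.218)<.006)&(im["depth"]>0)&(P[...,0]>.4)&(P[...,0]<.8)&(abs(P[...,1])<.3)
    print("rim n",m.sum(),P[m].mean(0)if m.any() else 0)
    np.save(n+"_rim.npy",P[m])
    if m.sum()>5:
        q=P[m][:,:2]; A=np.c_[2*q,np.ones(len(q))]; x=np.linalg.lstsq(A,(q**2).sum(1),rcond=None)[0]; print("circle",x[:2],np.sqrt(x[2]+x[0]**2+x[1]**2))
for n,im,b in(("top",t,(130,185,215,235)),("side",s,(190,270,270,340))):
    c=im["pixels"][b[1]:b[3],b[0]:b[2],::-1]; cv2.imwrite(f"pics/{n}_scoop.png",cv2.resize(c,None,fx=8 if n=="top" else 7,fy=8 if n=="top" else 7,interpolation=cv2.INTER_CUBIC))
c=t["pixels"][130:220,260:350,::-1]; cv2.imwrite("pics/top_ch.png",cv2.resize(c,None,fx=6,fy=6,interpolation=cv2.INTER_CUBIC))
E
```

```text
top cam [ 0.38412556 -0.02973293  1.15610738]
counter z [0.2038281  0.37883086 0.00216841]
red [290 200  10  12  84] [293.94047619 205.52380952] [ 0.49403227 -0.11651418  0.11784717]
sprouts [174 200   6   7  35] [176.51428571 203.25714286] [0.51499499 0.26234986 0.02553656]
sprouts [181 206   6   6  32] [183.5 208.5] [0.4970564  0.23838102 0.02580585]
sprouts [172 208   7   7  36] [175.08333333 210.94444444] [0.48888329 0.26606311 0.02485863]
sprouts [179 213   7   7  37] [182. 216.] [0.47227382 0.24275903 0.02571003]
sprouts [171 216   6   6  32] [173.5 218.5] [0.46433587 0.2699495  0.02513905]
rim n 508 [ 0.61192905 -0.14096079  0.21752688]
circle [ 0.60726309 -0.13716749] 0.061301695218886426
side cam [0.18322537 0.69305353 0.82425475]
counter z [ 0.44881219 -0.05103318  0.00090613]
red [283 182  12  12 107] [288.40186916 187.85046729] [ 0.48802397 -0.11062215  0.11283641]
sprouts [217 291  24  18 162] [230.74691358 298.83950617] [0.48580773 0.25315151 0.02343798]
rim n 235 [ 0.61387135 -0.1546228   0.21594246]
circle [ 0.60602891 -0.13747857] 0.062364118878327775
```

View pics/top_scoop.png

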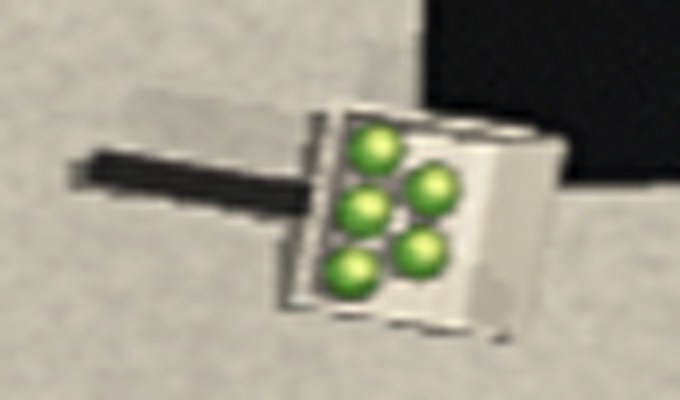

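View pics/top_ch.png

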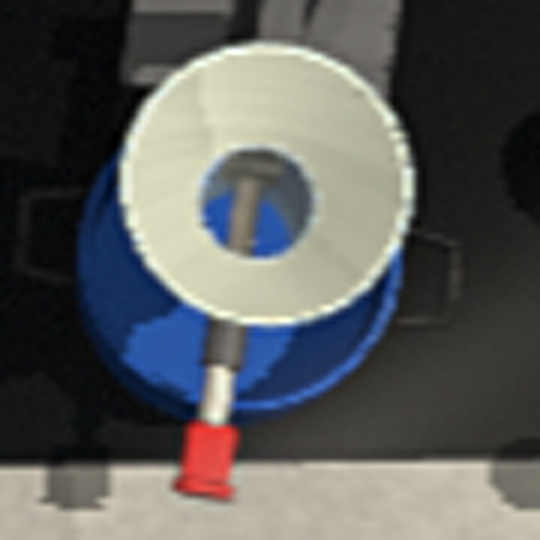

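```bash
python3 - <<'E'
from h import *
t=load("top",0); s=load("side",0)
hs=lambda c,o:(np.array(c)+.5)/8-.5+np.array(o)
o=(130,185)
a=ray(t,*hs((92,165),o),.039); b=ray(t,*hs((308,197),o),.039)
print("handle end",a,"root",b,np.linalg.norm(a-b)); d=(b-a)[:2]; 
for z,n,p in((.036,"backL",(345,105)),(.036,"backR",(290,302)),(.0185,"lipL",(566,140)),(.0185,"lipR",(508,338))):
    print(n,ray(t,*hs(p,o),z))
# black handle mask in top, PCA, ray at z=.039
hsv=cv2.cvtColor(t["pixels"],cv2.COLOR_RGB2HSV); m=np.zeros(hsv.shape[:2],bool); m[200:215,137:169]=hsv[200:215,137:169,2]<70
pts=np.array([ray(t,u,v,.037) for v,u in np.argwhere(m)])[:,:2]; 
c=pts.mean(0); w=np.linalg.svd(pts-c)[2][0]; print("handle mean",c,"dir",w,"ang",np.degrees(np.arctan2(w[1],w[0])),len(pts)); q=(pts-c)@w; print(q.min(),q.max())
# side view
hsv=cv2.cvtColor(s["pixels"],cv2.COLOR_RGB2HSV); m=np.zeros(hsv.shape[:2],bool); m[300:338,190:226]=hsv[300:338,190:226,2]<60
P=cloud(s); pp=P[m]; pp=pp[(pp[:,2]>.015)&(pp[:,2]<.05)]; c=pp.mean(0);w=np.linalg.svd(pp[:,:2]-c[:2])[2][0]; print("side handle",c,w,np.degrees(np.arctan2(w[1],w[0])),len(pp)); q=(pp[:,:2]-c[:2])@w; print(q.min(),q.max())
# knob
o6=lambda c:(np.array(c)+.5)/6-.5+np.array([260,130])
for n,p,z in(("inner edge",(213,426),.117),("flange",(206,492),.119),("sleeve out",(218,366),.113),("pin@knob",(215,420),.112),("blk mid",(211,455),.117)):
    print(n,ray(t,*o6(p),z))
P=cloud(s);
hs2=cv2.cvtColor(s["pixels"],cv2.COLOR_RGB2HSV);
# pot rim (blue) both
for n,im in(("top",t),("side",s)):
    P=cloud(im);h=cv2.cvtColor(im["pixels"],cv2.COLOR_RGB2HSV)
    mm=(h[...,0]>100)&(h[...,0]<125)&(h[...,1]>150)&(abs(P[...,2]-.07)<.005)&(abs(P[...,1]+.13)<.12)&(P[...,0]>.45)
    q=P[mm][:,:2]; print(n,len(q)); A=np.c_[2*q,np.ones(len(q))]; x=np.linalg.lstsq(A,(q**2).sum(1),rcond=None)[0]; print("pot",x[:2],np.sqrt(x[2]+x[0]**2+x[1]**2))
E
```

```text
handle end [0.50811479 0.37436045 0.039     ] root [0.49392515 0.28551715 0.039     ] 0.08996931223704081
backL [0.53181217 0.27221341 0.036     ]
backR [0.45162892 0.29248519 0.036     ]
lipL [0.51829436 0.18455862 0.0185    ]
lipR [0.43689749 0.20724111 0.0185    ]
handle mean [0.49980281 0.33109927] dir [0.17185756 0.98512181] ang 80.10416116568892 109
-0.0449999854237381 0.04512977392044277
side handle [0.49596214 0.33412895 0.03593453] [0.16404335 0.98645313] 80.55833471172667 220
-0.04538149581359433 0.043884282955592185
inner edge [ 0.50747951 -0.12045387  0.117     ]
flange [ 0.47414342 -0.11592876  0.119     ]
sleeve out [ 0.5384974  -0.12412736  0.113     ]
pin@knob [ 0.5111088  -0.12197775  0.112     ]
blk mid [ 0.49286336 -0.11907181  0.117     ]
top 152
pot [ 0.68558725 -0.16580238] 0.14589769737641423
side 134
pot [ 0.63414285 -0.14183411] 0.09642087837580414
```

View pics/side_scoop.png

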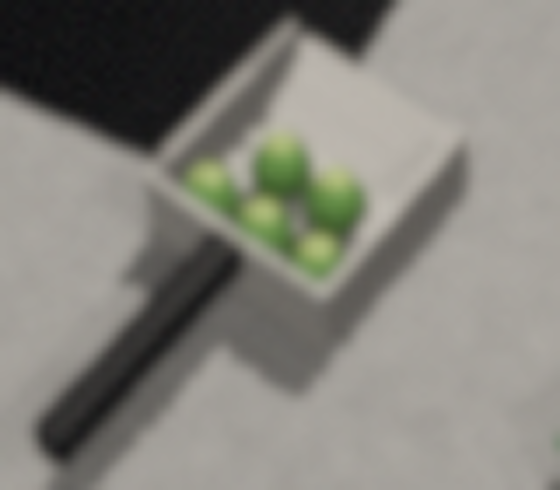

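The measurements agree. The handle is 90 mm long and lies at 80°, the knob is 115 mm from the axis, and the rim radius is about 62 mm. Next: go above the scoop handle.

```bash
cat >> h.py <<'E'
def Rdown(a,tilt=0):
    # tool x at yaw a (deg), z down; tilt>0: turn about tool y (nose at -x side goes down)
    a=np.radians(a); x=np.array([np.cos(a),np.sin(a),0]); z=np.array([0,0,-1.]); R=np.c_[x,np.cross(z,x),z]
    return R@cv2.Rodrigues(np.array([0,np.radians(tilt),0]))[0]
def go(st,grasp,R):
    tcp=np.array(grasp)+R[:,2]*0.0187
    R0=st["tcp_rot"]; d=R0.T@(tcp-st["ee_pos"]); r=np.degrees(cv2.Rodrigues(R0.T@R)[0].ravel())
    print("t",round(st["t"],2),"tcp",st["ee_pos"].round(4),"w",round(st["grip_width"],4),"F",st["ft_force"].round(1),"j",st["joint_positions"].round(2)); print("shift mm",(d*1000).round(1),"dist",np.linalg.norm(d).round(3),"rot",r.round(2))
    return d,r
E
python3 - <<'E'
from h import *; from cell import robot
go(robot.sense(),[.4955,.314,.17],Rdown(80))
E
```

```text
t 0.1 tcp [ 0.1975 -0.5394  0.2137] w 0.092 F [ 0.9  0.1 -0.2] j [-1.43  0.16  1.6  -0.    1.39 -0.21]
shift mm [ 573.1 -699.    63.8] dist 0.906 rot [ -0.07  -0.07 -59.9 ]
```

Emit:
{"name": "play_rows", "arguments": {
  "steps": [
    [0.036, -0.044, 0, 0, 0, -4, 1],
    [0.072, -0.088, 0, 0, 0, -8, 1],
    [0.108, -0.132, 0, 0, 0, -12, 1],
    [0.144, -0.176, 0, 0, 0, -16, 1],
    [0.18, -0.22, 0, 0, 0, -20, 1]
  ]
}}

```text
t: 0.72
ee_pos: [0.2912, -0.2696, 0.2142]
tcp_rot: [[0.764, 0.645, 0.0], [0.645, -0.764, 0.0], [0.0, -0.0, -1.0]]
ft_force: [0.6, -0.2, 0.9]
grip_width: 0.0918
```

```bash
python3 - <<'E'
from h import *; from cell import robot
go(robot.sense(),[.4955,.314,.17],Rdown(80))
E
```

```text
t 0.72 tcp [ 0.2912 -0.2696  0.2142] w 0.0918 F [ 0.6 -0.2  0.9] j [-1.05 -0.34  2.06  0.    1.42 -0.18]
shift mm [ 532.7 -313.9   63.2] dist 0.622 rot [-1.000e-02 -3.000e-02 -3.981e+01]
```

Emit:
{"name": "play_rows", "arguments": {
  "steps": [
    [0.05, -0.03, 0, 0, 0, -4, 1],
    [0.1, -0.06, 0, 0, 0, -8, 1],
    [0.15, -0.09, 0, 0, 0, -12, 1],
    [0.2, -0.12, 0, 0, 0, -16, 1],
    [0.25, -0.147, 0, 0, 0, -20, 1]
  ]
}}

```text
t: 1.35
ee_pos: [0.3877, 0.0039, 0.2146]
tcp_rot: [[0.496, 0.868, 0.001], [0.868, -0.496, -0.0], [0.0, 0.001, -1.0]]
ft_force: [1.3, -0.3, 0.4]
grip_width: 0.0918
```

```bash
python3 - <<'E'
from h import *; from cell import robot
go(robot.sense(),[.4955,.314,.15],Rdown(80))
E
```

```text
t 1.35 tcp [0.3877 0.0039 0.2146] w 0.0918 F [ 1.3 -0.3  0.4] j [-0.3  -0.37  2.08 -0.    1.43  0.22]
shift mm [322.7 -60.4  83.2] dist 0.339 rot [  0.04   0.   -19.76]
```

Emit:
{"name": "play_rows", "arguments": {
  "steps": [
    [0.059, -0.011, 0.01, 0, 0, -4, 1],
    [0.118, -0.022, 0.025, 0, 0, -8, 1],
    [0.177, -0.033, 0.04, 0, 0, -12, 1],
    [0.236, -0.044, 0.05, 0, 0, -16, 1],
    [0.29, -0.055, 0.06, 0, 0, -19.8, 1]
  ]
}}

```text
t: 1.98
ee_pos: [0.4845, 0.2829, 0.1537]
tcp_rot: [[0.172, 0.985, -0.001], [0.985, -0.172, -0.0], [-0.0, -0.0, -1.0]]
ft_force: [0.7, -0.8, -0.1]
grip_width: 0.0918
```

```bash
python3 - <<'E'
from h import *; from cell import robot
go(robot.sense(),[.4955,.314,.09],Rdown(80))
E
```

```text
t 1.98 tcp [0.4845 0.2829 0.1537] w 0.0918 F [ 0.7 -0.8 -0.1] j [ 0.31  0.18  1.7  -0.    1.27  0.49]
shift mm [32.6  5.5 82.4] dist 0.089 rot [-0.03  0.03  0.07]
```

```bash
python3 - <<'E'
from h import *
for n in("top","side"):
    t=load(n,0); P=cloud(t); h=cv2.cvtColor(t["pixels"],cv2.COLOR_RGB2HSV)
    for nm,m in(("bottle",(h[...,0]>55)&(h[...,0]<90)&(h[...,1]>80)&(P[...,2]>.06)&(P[...,1]>.2)&(P[...,0]>.5)),("bowl",(h[...,0]>95)&(h[...,0]<115)&(h[...,1]>80)&(abs(P[...,2]-.043)<.008)&(P[...,1]>.25)),("salt",(h[...,1]<40)&(abs(P[...,2]-.073)<.006)&(P[...,1]>.1)&(P[...,1]<.3)&(P[...,0]>.55))):
        q=P[m]; print(n,nm,len(q),np.percentile(q,2,axis=0).round(3),np.percentile(q,98,axis=0).round(3))
E
```

```text
top bottle 400 [0.681 0.315 0.12 ] [0.739 0.369 0.217]
top bowl 200 [0.601 0.401 0.035] [0.713 0.512 0.049]
top salt 265 [0.717 0.111 0.067] [0.901 0.217 0.079]
side bottle 736 [0.679 0.324 0.119] [0.719 0.38  0.212]
side bowl 323 [0.598 0.401 0.035] [0.71  0.511 0.045]
side salt 297 [0.714 0.113 0.067] [0.9   0.219 0.076]
```

Bottle is at x≥0.675 and the gripper reaches x≈0.59, so there is room. Descend.

Emit:
{"name": "play_rows", "arguments": {
  "steps": [
    [0.016, 0.003, 0.03, 0, 0, 0, 0.7],
    [0.0326, 0.0055, 0.06, 0, 0, 0, 0.6],
    [0.0326, 0.0055, 0.08, 0, 0, 0, 0.6],
    [0.0326, 0.0055, 0.085, 0, 0, 0, 0.6]
  ]
}}

```text
t: 2.48
ee_pos: [0.4943, 0.311, 0.0679]
tcp_rot: [[0.175, 0.984, -0.003], [0.984, -0.176, -0.001], [-0.002, -0.003, -1.0]]
ft_force: [0.5, -0.6, 0.6]
grip_width: 0.0555
```

```bash
python3 - <<'E'
from h import *; from cell import robot
go(robot.sense(),[.4955,.314,.031],Rdown(80))
for n in("side","top"):
    s=robot.snapshot(n); np.savez(n+"1.npz",**s)
    c=s["pixels"][230:384,130:330] if n=="side" else s["pixels"][130:280,80:280]
    cv2.imwrite(f"pics/{n}1.png",cv2.resize(c[:,:,::-1],None,fx=3.5,fy=3.5,interpolation=cv2.INTER_CUBIC))
E
```

```text
t 2.48 tcp [0.4943 0.311  0.0679] w 0.0555 F [ 0.5 -0.6  0.6] j [ 0.35  0.34  1.69 -0.    1.12  0.53]
shift mm [ 3.3  0.8 55.6] dist 0.056 rot [-0.16  0.11 -0.11]
```

View pics/side1.png

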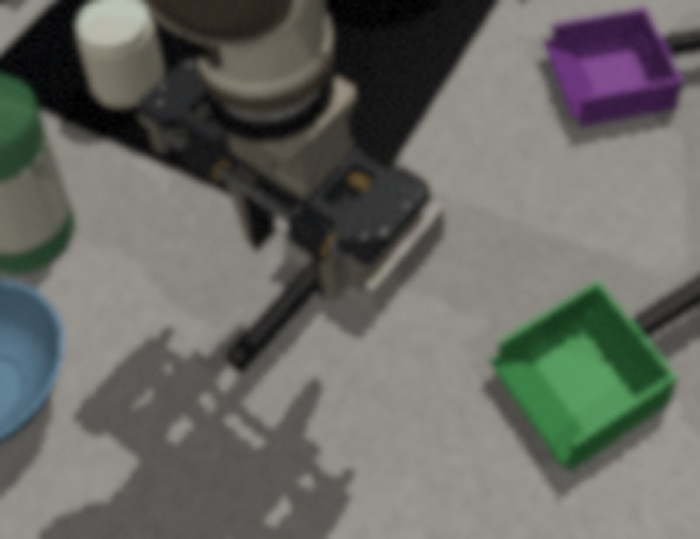

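View pics/top1.png

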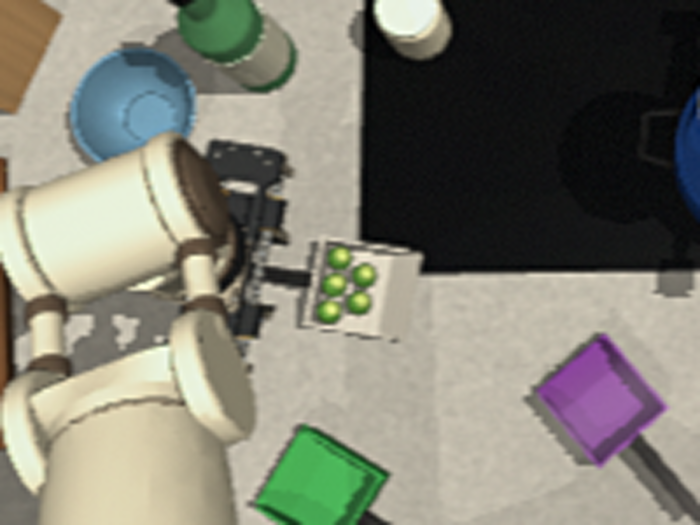

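The fingers straddle the handle, which sits between them at side px ≈(300,285). Descend and close.

Emit:
{"name": "play_rows", "arguments": {
  "steps": [
    [0.002, 0.001, 0.025, 0, 0, 0, 0.6],
    [0.003, 0.001, 0.05, 0, 0, 0, 0.6],
    [0.003, 0.001, 0.0555, 0, 0, 0, 0.4],
    [0.003, 0.001, 0.0555, 0, 0, 0, 0.1],
    [0.003, 0.001, 0.0555, 0, 0, 0, 0]
  ],
  "grip_force": 60
}}

```text
t: 3.2
ee_pos: [0.4983, 0.315, 0.0157]
tcp_rot: [[0.176, 0.984, 0.002], [0.984, -0.176, 0.001], [0.001, 0.002, -1.0]]
ft_force: [-0.6, -0.2, 0.5]
grip_width: 0.0272
```

Emit:
{"name": "play_rows", "arguments": {
  "steps": [
    [0, 0, 0, 0, 0, 0, 0],
    [0, 0, 0, 0, 0, 0, 0],
    [0, 0, 0, 0, 0, 0, 0]
  ]
}}

```text
t: 3.58
ee_pos: [0.4978, 0.3149, 0.015]
tcp_rot: [[0.175, 0.985, 0.001], [0.985, -0.175, 0.001], [0.001, 0.001, -1.0]]
ft_force: [0.0, 0.5, 4.2]
grip_width: 0.0136
```

```bash
python3 - <<'E'
from h import *; from cell import robot
go(robot.sense(),[.4955,.314,.031],Rdown(80))
E
```

```text
t 3.58 tcp [0.4978 0.3149 0.015 ] w 0.0136 F [0.  0.5 4.2] j [ 0.36  0.42  1.7  -0.    1.02  0.54]
shift mm [-1.3 -2.1  2.6] dist 0.004 rot [ 0.08 -0.04 -0.1 ]
```

Emit:
{"name": "play_rows", "arguments": {
  "steps": [
    [0, 0, -0.008, 0, 0, 0, 0],
    [0, 0, -0.03, 0, 0, 0, 0],
    [0, 0, -0.065, 0, 0, 0, 0],
    [0, 0, -0.1, 0, 0, 0, 0],
    [0, 0, -0.12, 0, 0, 0, 0]
  ]
}}

```text
t: 4.2
ee_pos: [0.4974, 0.3149, 0.1358]
tcp_rot: [[0.175, 0.984, 0.001], [0.984, -0.175, 0.001], [0.001, 0.001, -1.0]]
ft_force: [0.5, 1.2, -2.8]
grip_width: 0.0135
```

```bash
python3 - <<'E'
from h import *; from cell import robot
go(robot.sense(),[.632,.008,.295],Rdown(80))
for n in("side",):
    s=robot.snapshot(n); np.savez(n+"2.npz",**s)
    c=s["pixels"][200:384,130:330] if n=="side" else s["pixels"][130:280,80:280]
    cv2.imwrite(f"pics/{n}2.png",cv2.resize(c[:,:,::-1],None,fx=3,fy=3,interpolation=cv2.INTER_CUBIC))
E
```

```text
t 4.2 tcp [0.4974 0.3149 0.1358] w 0.0135 F [ 0.5  1.2 -2.8] j [0.36 0.26 1.64 0.   1.24 0.54]
shift mm [-278.4  186.5 -140.6] dist 0.363 rot [ 0.07 -0.06 -0.1 ]
```

View pics/side2.png

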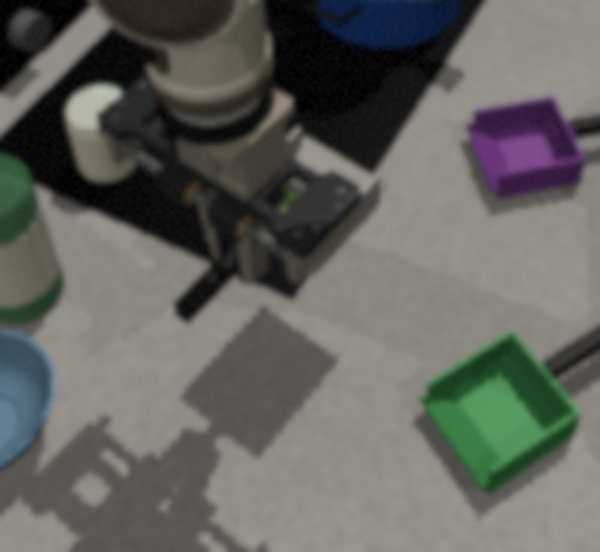

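The scoop is lifted and looks level, with its pan at side px ≈(330,230). Carry it over.

Emit:
{"name": "play_rows", "arguments": {
  "steps": [
    [-0.01, 0.007, -0.03, 0, 0, 0, 0],
    [-0.035, 0.024, -0.065, 0, 0, 0, 0],
    [-0.07, 0.047, -0.1, 0, 0, 0, 0],
    [-0.105, 0.07, -0.13, 0, 0, 0, 0],
    [-0.14, 0.094, -0.14, 0, 0, 0, 0]
  ]
}}

```text
t: 4.88
ee_pos: [0.5659, 0.1593, 0.2752]
tcp_rot: [[0.175, 0.985, 0.002], [0.985, -0.175, 0.0], [0.001, 0.002, -1.0]]
ft_force: [0.6, 0.1, -3.2]
grip_width: 0.0134
```

Emit:
{"name": "play_rows", "arguments": {
  "steps": [
    [-0.035, 0.023, -0.001, 0, 0, 0, 0],
    [-0.07, 0.047, -0.001, 0, 0, 0, 0],
    [-0.105, 0.07, -0.001, 0, 0, 0, 0],
    [-0.13, 0.087, -0.001, 0, 0, 0, 0],
    [-0.139, 0.0925, -0.001, 0, 0, 0, 0]
  ]
}}

```text
t: 5.5
ee_pos: [0.6315, 0.0059, 0.2731]
tcp_rot: [[0.177, 0.984, -0.003], [0.984, -0.177, 0.001], [0.0, -0.003, -1.0]]
ft_force: [-0.5, 0.2, -3.1]
grip_width: 0.0135
```

```bash
python3 - <<'E'
from h import *; from cell import robot
go(robot.sense(),[.632,.008,.295],Rdown(80))
for n in("side","top"):
    s=robot.snapshot(n); np.savez(n+"3.npz",**s)
    c=s["pixels"][60:270,150:400] if n=="side" else s["pixels"][80:240,180:380]
    cv2.imwrite(f"pics/{n}3.png",cv2.resize(c[:,:,::-1],None,fx=3,fy=3,interpolation=cv2.INTER_CUBIC))
E
```

```text
t 5.5 tcp [0.6315 0.0059 0.2731] w 0.0135 F [-0.5  0.2 -3.1] j [-0.18  0.28  1.35  0.    1.52 -0.  ]
shift mm [ 2.1  0.1 -3.2] dist 0.004 rot [-0.18 -0.01 -0.21]
```

View pics/side3.png

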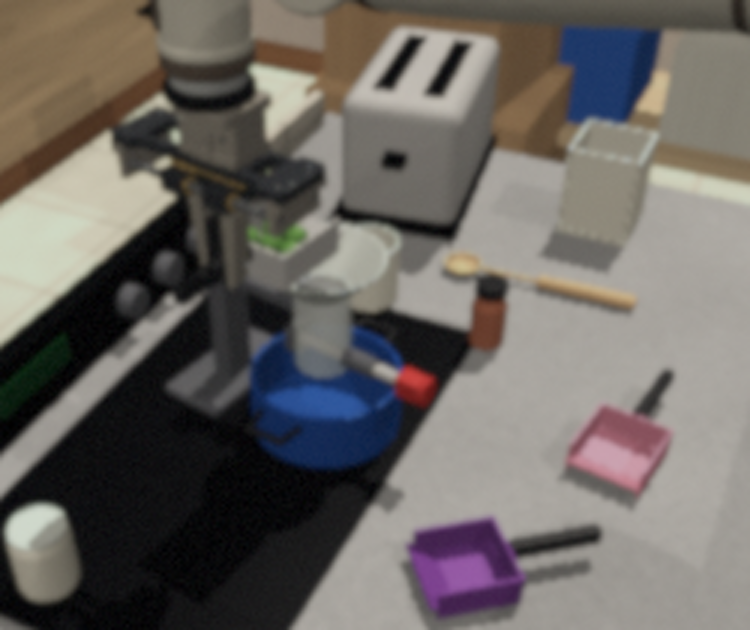

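View pics/top3.png

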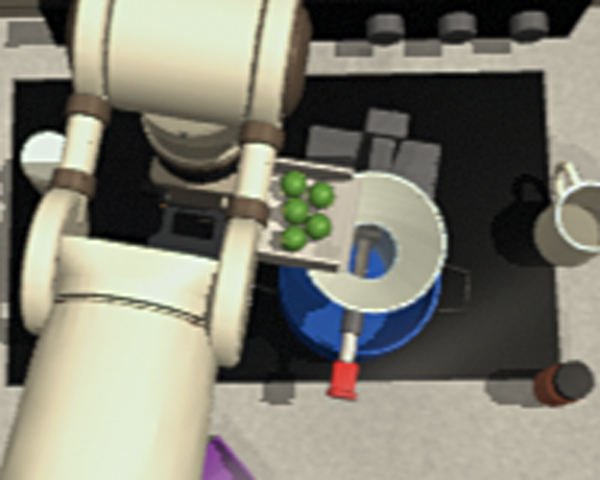

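```bash
python3 - <<'E'
from h import *
t=load("top",3)
f=lambda c:(np.array(c)+.5)/3-.5+np.array([180,80])
z=.2731+.0187-.015
A=ray(t,*f((356,170)),z);B=ray(t,*f((337,271)),z);print(A,B,(A+B)/2)
for y in(-.082,-.112):print(proj(t,[.61,y,z])*1)
print("expected lip",np.array([.6315,.0059])+.122*np.array([-.1736,-.985]))
h=cv2.cvtColor(t["pixels"],cv2.COLOR_RGB2HSV);P=cloud(t)
g=(h[...,0]>28)&(h[...,0]<60)&(h[...,1]>100)&(P[...,2]>.2); q=P[g];print("sprouts mean",q.mean(0),len(q))
w=(h[...,1]<60)&(P[...,2]>.262)&(P[...,2]<.3)&(P[...,1]<-.04)&(P[...,1]>-.2)&(abs(P[...,0]-.61)<.1)
q=P[w];print(len(q),np.percentile(q,[2,50,98],axis=0))
E
```

```text
[ 0.65793759 -0.1194285   0.2768    ] [ 0.56816091 -0.10062332  0.2768    ] [ 0.61304925 -0.11002591  0.2768    ]
[284.43724604 154.34854397]
[295.9800552  154.17441699]
expected lip [ 0.6103208 -0.11427  ]
sprouts mean [0.62865704 0.02791449 0.2881049 ] 345
555 [[ 0.57124074 -0.11786305  0.26236057]
 [ 0.61785292 -0.09247047  0.27446331]
 [ 0.66148267 -0.04401346  0.29640465]]
```

```bash
cat > pour.py <<'E'
from h import *; from cell import robot
def rows(lst,lip=(.611,-.112),u=np.array([-.1736,-.985,0])):
    st=robot.sense(); R0=st["tcp_rot"]
    print("t",round(st["t"],2),st["ee_pos"].round(4),"tilt",np.degrees(np.arccos(-R0[2,2])).round(1),"F",st["ft_force"].round(1),"w",st["grip_width"],"j",st["joint_positions"].round(2))
    for th,z in lst:
        R=Rdown(80,th); l=np.array([lip[0],lip[1],z]); T=np.radians(th)
        x,zz=.122*np.cos(T)-.015*np.sin(T),-.122*np.sin(T)-.015*np.cos(T)
        g=l-u*x-np.array([0,0,zz]); tcp=g+R[:,2]*.0187
        d=R0.T@(tcp-st["ee_pos"]); r=np.degrees(cv2.Rodrigues(R0.T@R)[0].ravel())
        print(th,"g",g.round(3),"row",d.round(4),r.round(1))
E
python3 - <<'E'
from pour import rows
rows([(4,.27),(8,.262),(12,.255),(16,.25),(20,.245)])
E
```

```text
t 5.6 [0.6314 0.007  0.2738] tilt 0.1 F [-0.   0.8 -2.2] w 0.013415576531041683 j [-0.18  0.27  1.35  0.    1.52 -0.  ]
4 g [0.632 0.007 0.293] row [ 0.0013  0.0006 -0.001 ] [-0.1  4.  -0.2]
8 g [0.632 0.005 0.294] row [ 0.0006  0.0006 -0.0015] [-0.1  8.  -0.2]
12 g [0.631 0.002 0.295] row [-0.0006  0.0006 -0.0029] [-0.1 12.  -0.2]
16 g [ 0.631 -0.001  0.298] row [-0.0024  0.0006 -0.0063] [-0.1 16.  -0.2]
20 g [ 0.63  -0.004  0.301] row [-0.0048  0.0006 -0.0094] [-0.1 20.  -0.2]
```

Emit:
{"name": "play_rows", "arguments": {
  "steps": [
    [0.001, 0.001, -0.001, 0, 4, 0, 0],
    [0.001, 0.001, -0.002, 0, 8, 0, 0],
    [-0.001, 0.001, -0.003, 0, 12, 0, 0],
    [-0.002, 0.001, -0.006, 0, 16, 0, 0],
    [-0.005, 0.001, -0.009, 0, 20, 0, 0]
  ]
}}

```text
t: 6.22
ee_pos: [0.6313, 0.004, 0.2841]
tcp_rot: [[0.163, 0.985, 0.059], [0.925, -0.173, 0.339], [0.344, -0.001, -0.939]]
ft_force: [0.4, -0.3, -2.4]
grip_width: 0.0132
```

```bash
python3 - <<'E'
from pour import *
rows([(23,.243),(26,.242),(29,.241),(32,.241),(35,.24)])
for n in("side",):
    s=robot.snapshot(n); np.savez(n+"4.npz",**s)
    c=s["pixels"][90:220,200:360]
    cv2.imwrite(f"pics/{n}4.png",cv2.resize(c[:,:,::-1],None,fx=4,fy=4,interpolation=cv2.INTER_CUBIC))
E
```

```text
t 6.22 [0.6313 0.004  0.2841] tilt 20.1 F [ 0.4 -0.3 -2.4] w 0.013223283636369286 j [-0.36  0.25  1.39  0.34  1.57 -0.2 ]
23 g [ 0.629 -0.007  0.304] row [-0.0027  0.0001 -0.0043] [-0.   2.9  0. ]
26 g [ 0.629 -0.01   0.309] row [-0.0033  0.0001 -0.0098] [-0.   5.9  0. ]
29 g [ 0.628 -0.014  0.313] row [-0.0043  0.0001 -0.0152] [-0.   8.9  0. ]
32 g [ 0.628 -0.018  0.318] row [-0.0053  0.0001 -0.0215] [-0.  11.9  0. ]
35 g [ 0.627 -0.022  0.322] row [-0.0069  0.0001 -0.0268] [-0.  14.9  0. ]
```

View pics/side4.png

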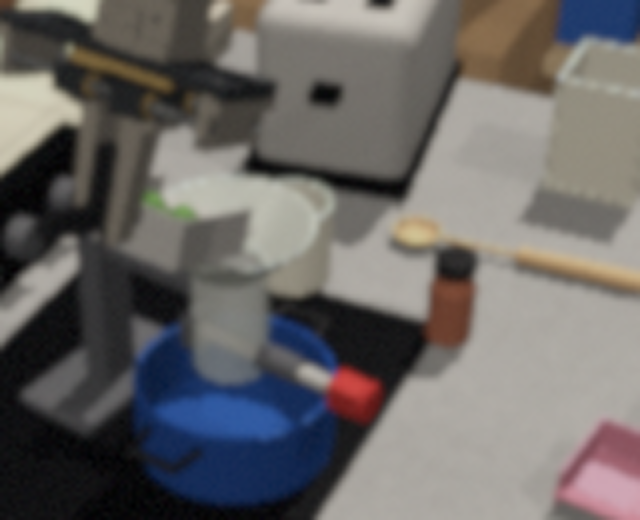

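The scoop is tilted 20°, with its lip just over the funnel rim at px ≈(245,215). Keep tilting slowly.

Emit:
{"name": "play_rows", "arguments": {
  "steps": [
    [-0.003, 0, -0.004, 0, 3, 0, 0],
    [-0.003, 0, -0.01, 0, 6, 0, 0],
    [-0.004, 0, -0.015, 0, 9, 0, 0],
    [-0.005, 0, -0.021, 0, 12, 0, 0],
    [-0.007, 0, -0.027, 0, 15, 0, 0]
  ]
}}

```text
t: 6.9
ee_pos: [0.6287, -0.0119, 0.3071]
tcp_rot: [[0.143, 0.985, 0.099], [0.806, -0.174, 0.565], [0.574, -0.001, -0.819]]
ft_force: [-0.7, -0.4, -2.5]
grip_width: 0.0133
```

```bash
python3 - <<'E'
from pour import *
rows([(38,.24),(41,.24),(44,.238),(47,.237),(50,.236)])
for n in("side","top"):
    s=robot.snapshot(n); np.savez(n+"5.npz",**s)
    c=s["pixels"][90:220,200:360] if n=="side" else s["pixels"][110:220,220:360]
    cv2.imwrite(f"pics/{n}5.png",cv2.resize(c[:,:,::-1],None,fx=4,fy=4,interpolation=cv2.INTER_CUBIC))
E
```

```text
t 6.9 [ 0.6287 -0.0119  0.3071] tilt 35.0 F [-0.7 -0.4 -2.5] w 0.013341949914957673 j [-0.51  0.27  1.4   0.58  1.68 -0.33]
38 g [ 0.626 -0.026  0.327] row [ 0.0003 -0.0001 -0.006 ] [-0.  3. -0.]
41 g [ 0.625 -0.031  0.331] row [-0.     -0.0001 -0.0124] [-0.  6. -0.]
44 g [ 0.624 -0.036  0.334] row [-0.0018 -0.0001 -0.0171] [-0.  9. -0.]
47 g [ 0.624 -0.041  0.336] row [-0.0034 -0.0001 -0.0226] [-0. 12. -0.]
50 g [ 0.623 -0.046  0.339] row [-0.0052 -0.0001 -0.028 ] [-0. 15. -0.]
```

View pics/side5.png

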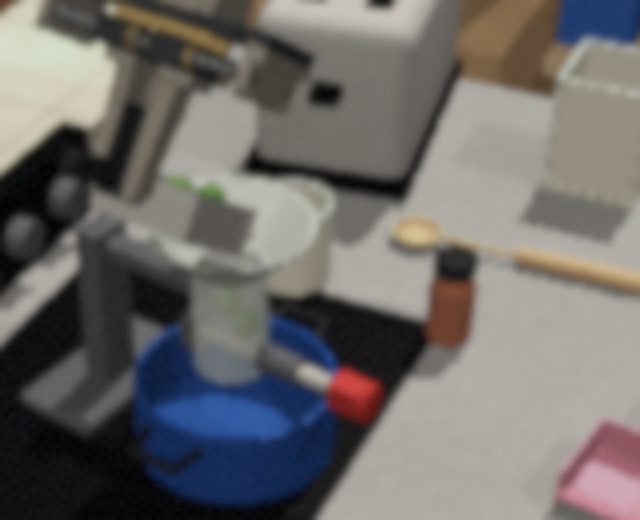

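View pics/top5.png

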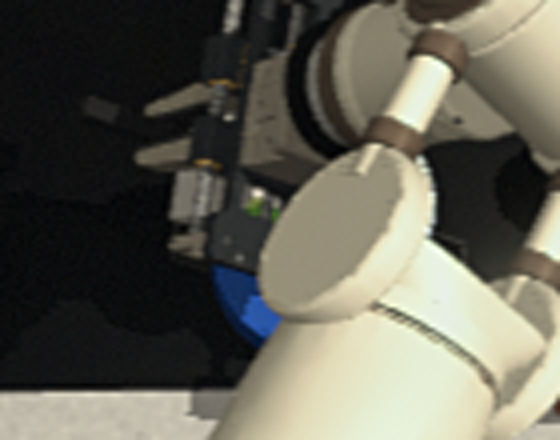

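Some sprouts are already in the tube, at side px ≈(230,300–325). Others are still on the ramp, so keep going.

Emit:
{"name": "play_rows", "arguments": {
  "steps": [
    [0, 0, -0.006, 0, 3, 0, 0],
    [0, 0, -0.012, 0, 6, 0, 0],
    [-0.002, 0, -0.017, 0, 9, 0, 0],
    [-0.003, 0, -0.022, 0, 12, 0, 0],
    [-0.005, 0, -0.028, 0, 15, 0, 0]
  ]
}}

```text
t: 7.62
ee_pos: [0.6255, -0.0319, 0.3272]
tcp_rot: [[0.112, 0.985, 0.133], [0.633, -0.174, 0.754], [0.766, -0.001, -0.643]]
ft_force: [-0.2, -0.1, -2.0]
grip_width: 0.0133
```

```bash
python3 - <<'E'
from pour import *
rows([(54,.238),(58,.24),(62,.242)])
for n in("side","top"):
    s=robot.snapshot(n); np.savez(n+"6.npz",**s)
    c=s["pixels"][90:220,200:360] if n=="side" else s["pixels"][110:220,220:360]
    cv2.imwrite(f"pics/{n}6.png",cv2.resize(c[:,:,::-1],None,fx=4,fy=4,interpolation=cv2.INTER_CUBIC))
E
```

```text
t 7.62 [ 0.6255 -0.0319  0.3272] tilt 50.0 F [-0.2 -0.1 -2. ] w 0.013260123027511351 j [-0.63  0.34  1.39  0.79  1.8  -0.42]
54 g [ 0.621 -0.053  0.346] row [ 0.0013 -0.0003 -0.0098] [-0.  4. -0.]
58 g [ 0.62  -0.061  0.351] row [ 0.0022 -0.0003 -0.0196] [-0.  8. -0.]
62 g [ 0.619 -0.069  0.357] row [ 0.0025 -0.0003 -0.0293] [-0. 12. -0.]
```

View pics/side6.png

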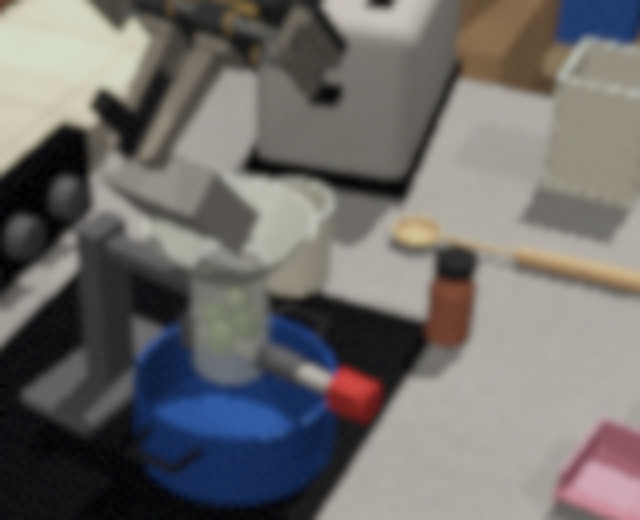

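Emit:
{"name": "play_rows", "arguments": {
  "steps": [
    [0.001, 0, -0.01, 0, 4, 0, 0],
    [0.002, 0, -0.02, 0, 8, 0, 0],
    [0.002, 0, -0.02, 0, 8, 0, 0],
    [0.002, 0, -0.02, 0, 8, 0, 0]
  ]
}}

```text
t: 8.22
ee_pos: [0.6232, -0.0461, 0.3417]
tcp_rot: [[0.092, 0.985, 0.148], [0.524, -0.174, 0.834], [0.847, 0.0, -0.532]]
ft_force: [0.1, -0.2, -1.1]
grip_width: 0.0136
```

```bash
python3 - <<'E'
from pour import *
rows([(58,.27),(50,.29),(42,.31),(32,.32),(22,.33)],lip=(.616,-.09))
for n in("side",):
    s=robot.snapshot(n); np.savez(n+"7.npz",**s)
    c=s["pixels"][110:200,210:310]
    cv2.imwrite(f"pics/{n}7.png",cv2.resize(c[:,:,::-1],None,fx=6,fy=6,interpolation=cv2.INTER_CUBIC))
E
```

```text
t 8.22 [ 0.6232 -0.0461  0.3417] tilt 57.9 F [ 0.1 -0.2 -1.1] w 0.013634626941980366 j [-0.68  0.38  1.38  0.89  1.88 -0.45]
58 g [ 0.625 -0.039  0.381] row [0.0376 0.0005 0.0038] [ 0.   0.1 -0. ]
50 g [ 0.628 -0.024  0.393] row [0.0529 0.0005 0.0102] [ 0.  -7.9 -0. ]
42 g [ 0.63  -0.011  0.403] row [0.0658 0.0005 0.0161] [  0.  -15.9  -0. ]
32 g [0.633 0.004 0.397] row [0.0661 0.0005 0.0304] [  0.  -25.9  -0. ]
22 g [0.635 0.016 0.39 ] row [0.0631 0.0005 0.043 ] [  0.  -35.9  -0. ]
```

View pics/side7.png

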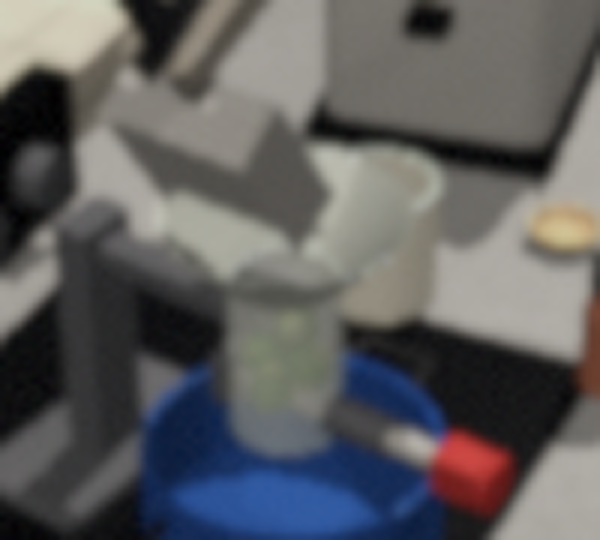

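Emit:
{"name": "play_rows", "arguments": {
  "steps": [
    [0.02, 0, 0.002, 0, 0, 0, 0],
    [0.037, 0, 0.004, 0, 0, 0, 0],
    [0.053, 0, 0.01, 0, -8, 0, 0],
    [0.066, 0, 0.016, 0, -16, 0, 0],
    [0.066, 0, 0.03, 0, -26, 0, 0]
  ]
}}

```text
t: 8.9
ee_pos: [0.6342, 0.0129, 0.3847]
tcp_rot: [[0.147, 0.984, 0.097], [0.838, -0.176, 0.516], [0.525, 0.005, -0.851]]
ft_force: [-0.1, 0.1, -2.3]
grip_width: 0.0134
```

```bash
python3 - <<'E'
from pour import *
rows([(22,.33),(12,.33),(0,.33)],lip=(.63,.0))
for n in("side","top"):
    s=robot.snapshot(n); np.savez(n+"8.npz",**s)
    c=s["pixels"][90:200,190:310] if n=="side" else s["pixels"][110:220,220:360]
    cv2.imwrite(f"pics/{n}8.png",cv2.resize(c[:,:,::-1],None,fx=5,fy=5,interpolation=cv2.INTER_CUBIC))
E
```

```text
t 8.9 [0.6342 0.0129 0.3847] tilt 31.7 F [-0.1  0.1 -2.3] w 0.013410101836960201 j [-0.44  0.23  1.27  0.54  1.76 -0.2 ]
22 g [0.649 0.106 0.39 ] row [ 0.0795 -0.0022  0.0637] [ 0.3 -9.7  0. ]
12 g [0.65  0.114 0.37 ] row [ 0.0734 -0.0023  0.0841] [  0.3 -19.7  -0. ]
0 g [0.651 0.12  0.345] row [ 0.0617 -0.0025  0.1067] [  0.3 -31.7  -0.1]
```

View pics/side8.png

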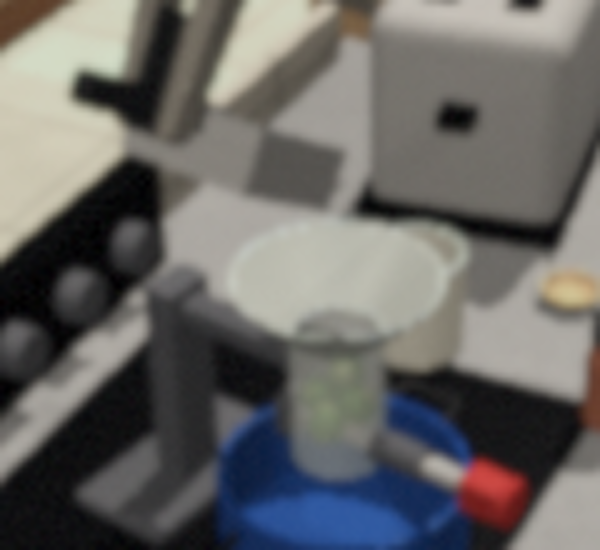

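View pics/top8.png

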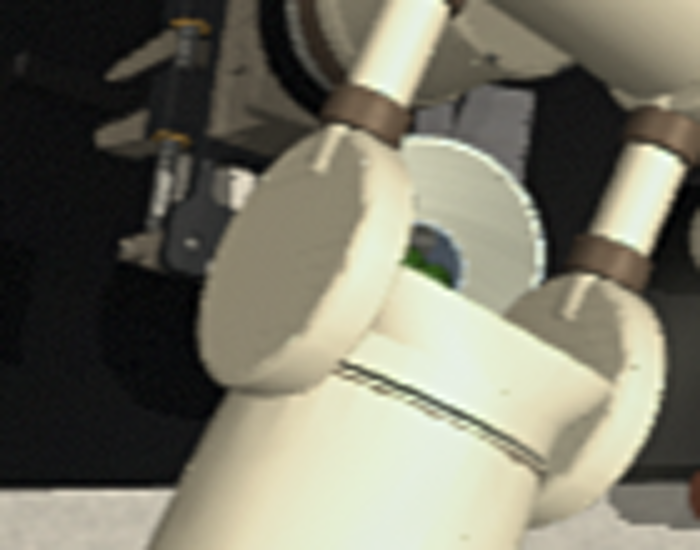

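The funnel is clear and the sprouts are in the tube. Level the scoop and carry it back.

Emit:
{"name": "play_rows", "arguments": {
  "steps": [
    [0.03, -0.001, 0.02, 0.1, -7, 0, 0],
    [0.055, -0.002, 0.045, 0.2, -14, 0, 0],
    [0.065, -0.002, 0.07, 0.3, -21, 0, 0],
    [0.065, -0.002, 0.09, 0.3, -27, 0, 0],
    [0.062, -0.0025, 0.107, 0.3, -31.7, 0, 0]
  ]
}}

```text
t: 9.62
ee_pos: [0.65, 0.122, 0.3231]
tcp_rot: [[0.173, 0.985, -0.006], [0.985, -0.173, 0.006], [0.005, -0.007, -1.0]]
ft_force: [-0.1, 0.0, -1.9]
grip_width: 0.0134
```

```bash
python3 - <<'E'
from h import *; from cell import robot
go(robot.sense(),[.4978,.3149,.15],Rdown(80))
for n in("side","top"):
    s=robot.snapshot(n); np.savez(n+"9.npz",**s)
    c=s["pixels"][90:250,150:350] if n=="side" else s["pixels"][90:250,160:360]
    cv2.imwrite(f"pics/{n}9.png",cv2.resize(c[:,:,::-1],None,fx=4,fy=3.7,interpolation=cv2.INTER_CUBIC))
E
```

```text
t 9.62 tcp [0.65   0.122  0.3231] w 0.0134 F [-0.1  0.  -1.9] j [0.   0.35 1.16 0.01 1.64 0.17]
shift mm [ 162.6 -182.1  193.9] dist 0.312 rot [-0.37 -0.3   0.02]
```

View pics/top9.png

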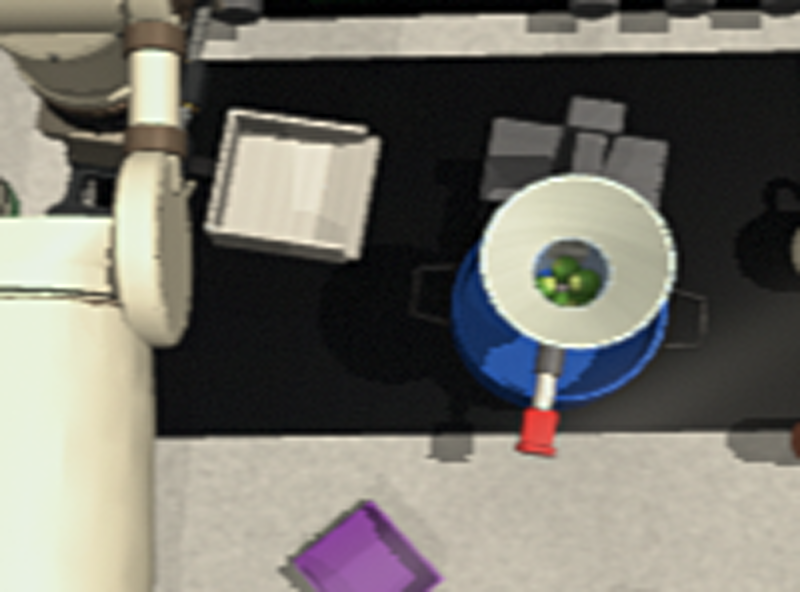

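View pics/side9.png

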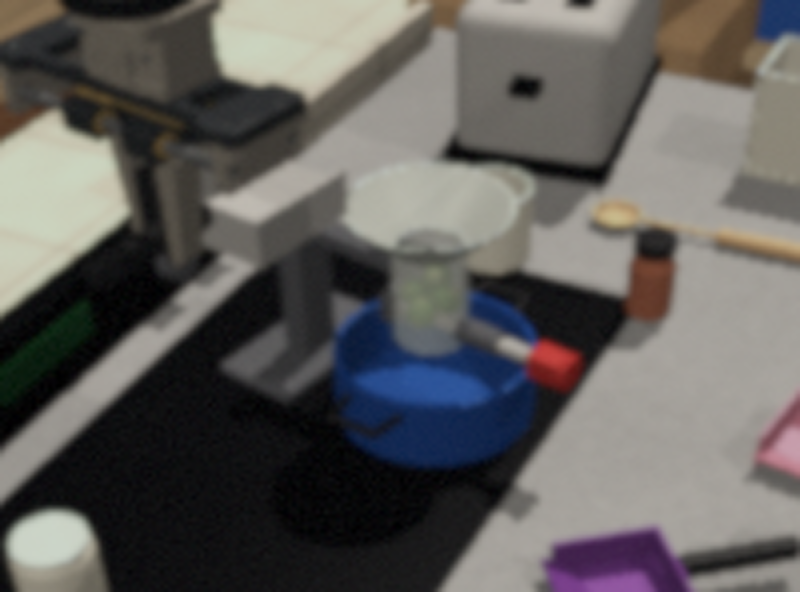

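The scoop is empty, the sprouts are in the bore at top px (567,280), and the pot is empty. Return the scoop to its original spot.

Emit:
{"name": "play_rows", "arguments": {
  "steps": [
    [0.03, -0.034, 0.03, -0.1, -0.1, 0, 0],
    [0.065, -0.074, 0.07, -0.2, -0.1, 0, 0],
    [0.1, -0.114, 0.11, -0.3, -0.2, 0, 0],
    [0.14, -0.154, 0.155, -0.4, -0.3, 0, 0],
    [0.1626, -0.182, 0.19, -0.4, -0.3, 0, 0]
  ]
}}

```text
t: 10.35
ee_pos: [0.501, 0.3111, 0.1393]
tcp_rot: [[0.177, 0.984, 0.003], [0.984, -0.177, 0.003], [0.004, 0.002, -1.0]]
ft_force: [0.2, 0.5, -2.3]
grip_width: 0.0134
```

```bash
python3 - <<'E'
from h import *; from cell import robot
go(robot.sense(),[.4978,.3149,.0337],Rdown(80))
E
```

```text
t 10.35 tcp [0.501  0.3111 0.1393] w 0.0134 F [ 0.2  0.5 -2.3] j [0.35 0.26 1.63 0.   1.25 0.53]
shift mm [  2.7  -4.1 124.3] dist 0.124 rot [ 0.12 -0.22 -0.19]
```

Emit:
{"name": "play_rows", "arguments": {
  "steps": [
    [0, 0, 0.035, 0, 0, 0, 0],
    [0, 0, 0.075, 0, 0, 0, 0],
    [0, 0, 0.1, 0, 0, 0, 0],
    [0, 0, 0.108, 0, 0, 0, 0],
    [0, 0, 0.112, 0, 0, 0, 0]
  ]
}}

```text
t: 10.98
ee_pos: [0.5025, 0.31, 0.028]
tcp_rot: [[0.176, 0.984, 0.003], [0.984, -0.176, 0.001], [0.002, 0.003, -1.0]]
ft_force: [0.0, -0.2, -2.2]
grip_width: 0.0134
```

```bash
python3 - <<'E'
from h import *; from cell import robot
go(robot.sense(),[.4978,.3149,.0337],Rdown(80))
E
```

```text
t 10.97 tcp [0.5025 0.31   0.028 ] w 0.0134 F [ 0.  -0.2 -2.2] j [0.35 0.41 1.69 0.   1.04 0.52]
shift mm [ 4.  -5.5 13. ] dist 0.015 rot [ 0.15 -0.09 -0.13]
```

Emit:
{"name": "play_rows", "arguments": {
  "steps": [
    [0, 0, 0.005, 0, 0, 0, 0],
    [0, 0, 0.009, 0, 0, 0, 0],
    [0, 0, 0.011, 0, 0, 0, 0],
    [0, 0, 0.0115, 0, 0, 0, 0]
  ]
}}

```text
t: 11.48
ee_pos: [0.5015, 0.3103, 0.0156]
tcp_rot: [[0.174, 0.985, 0.002], [0.985, -0.174, -0.0], [0.0, 0.002, -1.0]]
ft_force: [-0.2, 0.6, -1.6]
grip_width: 0.0134
```

Emit:
{"name": "play_rows", "arguments": {
  "steps": [
    [0, 0, 0.001, 0, 0, 0, 0],
    [0, 0, 0.0015, 0, 0, 0, 0],
    [0, 0, 0.0015, 0, 0, 0, 0]
  ]
}}

```text
t: 11.85
ee_pos: [0.5017, 0.3106, 0.0149]
tcp_rot: [[0.174, 0.985, 0.002], [0.985, -0.174, -0.0], [0.0, 0.002, -1.0]]
ft_force: [-2.5, -0.1, 5.8]
grip_width: 0.0135
```

Contact with the counter, 5.8 N up. Open the gripper.

Emit:
{"name": "play_rows", "arguments": {
  "steps": [
    [0, 0, 0, 0, 0, 0, 0.2],
    [0, 0, 0, 0, 0, 0, 0.5],
    [0, 0, 0, 0, 0, 0, 0.6],
    [0, 0, 0, 0, 0, 0, 0.6]
  ]
}}

```text
t: 12.35
ee_pos: [0.5015, 0.3102, 0.014]
tcp_rot: [[0.174, 0.985, 0.002], [0.985, -0.174, -0.0], [-0.0, 0.002, -1.0]]
ft_force: [0.8, -0.6, 0.0]
grip_width: 0.0462
```

Emit:
{"name": "play_rows", "arguments": {
  "steps": [
    [0, 0, -0.02, 0, 0, 0, 0.6],
    [0, 0, -0.06, 0, 0, 0, 0.6],
    [0, 0, -0.11, 0, 0, 0, 0.6],
    [0, 0, -0.16, 0, 0, 0, 0.6],
    [0, 0, -0.2, 0, 0, 0, 0.6]
  ]
}}

```text
t: 12.98
ee_pos: [0.5017, 0.3106, 0.2184]
tcp_rot: [[0.174, 0.985, 0.006], [0.985, -0.174, 0.001], [0.002, 0.006, -1.0]]
ft_force: [0.2, 0.3, 0.0]
grip_width: 0.0552
```

```bash
python3 - <<'E'
from h import *; from cell import robot
print("above-knob a=-9.5");go(robot.sense(),[.493,-.118,.22],Rdown(-9.5))
print("a=170.5");go(robot.sense(),[.493,-.118,.22],Rdown(170.5))
for n in("side","top"):
    s=robot.snapshot(n); np.savez(n+"10.npz",**s)
    c=s["pixels"][230:384,130:330] if n=="side" else s["pixels"][130:280,80:280]
    cv2.imwrite(f"pics/{n}10.png",cv2.resize(c[:,:,::-1],None,fx=3.5,fy=3.5,interpolation=cv2.INTER_CUBIC))
E
```

```text
above-knob a=-9.5
t 12.97 tcp [0.5017 0.3106 0.2184] w 0.0552 F [0.2 0.3 0. ] j [ 0.35  0.19  1.55 -0.    1.39  0.53]
shift mm [-423.6   65.9   16.6] dist 0.429 rot [ 0.16 -0.34 89.48]
a=170.5
t 12.97 tcp [0.5017 0.3106 0.2184] w 0.0552 F [0.2 0.3 0. ] j [ 0.35  0.19  1.55 -0.    1.39  0.53]
shift mm [-423.6   65.9   16.6] dist 0.429 rot [  0.34   0.16 -90.52]
```

View pics/side10.png

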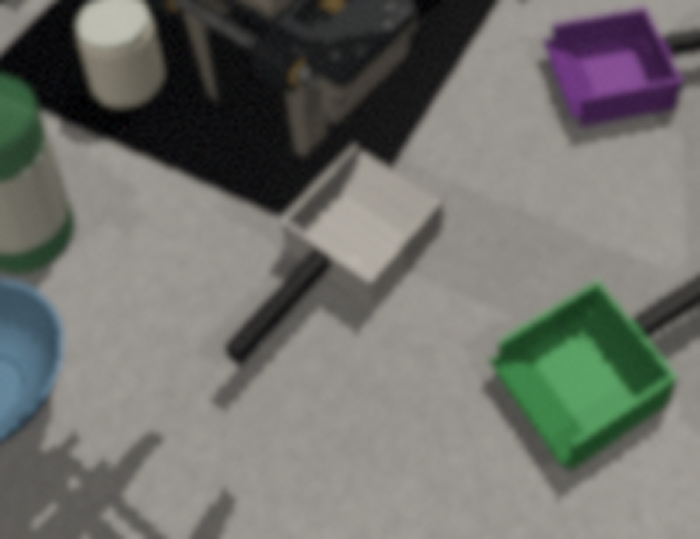

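View pics/top10.png

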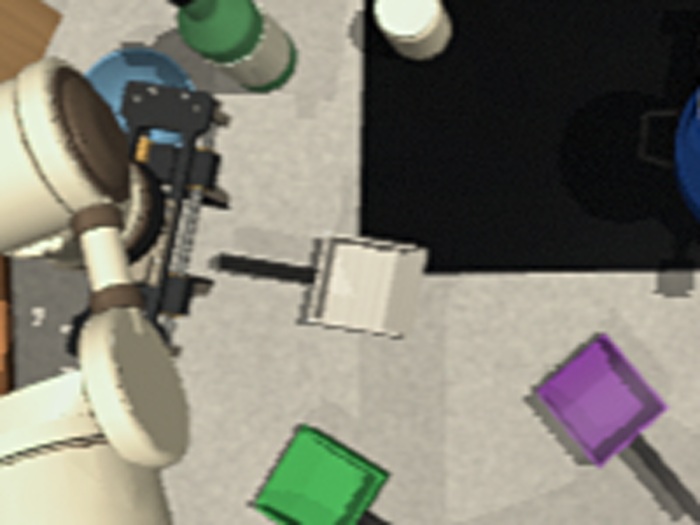

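The scoop stands upright and free. Move to the knob with a 90° turn, at a raised height.

Emit:
{"name": "play_rows", "arguments": {
  "steps": [
    [-0.03, 0.002, -0.015, 0, 0, 10, 0.6],
    [-0.07, 0.006, -0.03, 0, 0, 20, 0.6],
    [-0.12, 0.014, -0.03, 0, 0, 30, 0.6],
    [-0.17, 0.022, -0.03, 0, 0, 40, 0.6],
    [-0.22, 0.03, -0.03, 0, 0, 50, 0.6]
  ]
}}

```text
t: 13.7
ee_pos: [0.4918, 0.087, 0.2445]
tcp_rot: [[0.869, 0.495, 0.002], [0.495, -0.869, -0.0], [0.002, 0.002, -1.0]]
ft_force: [0.5, 0.3, -0.2]
grip_width: 0.0551
```

```bash
python3 - <<'E'
from h import *; from cell import robot
go(robot.sense(),[.493,-.118,.25],Rdown(-9.5))
E
```

```text
t 13.7 tcp [0.4918 0.087  0.2445] w 0.0551 F [ 0.5  0.3 -0.2] j [-0.07 -0.06  1.77 -0.    1.43  0.99]
shift mm [-100.5  178.7   13.3] dist 0.205 rot [ 0.05 -0.14 39.17]
```

Emit:
{"name": "play_rows", "arguments": {
  "steps": [
    [-0.025, 0.045, 0, 0, 0, 10, 0.6],
    [-0.05, 0.09, 0, 0, 0, 20, 0.6],
    [-0.078, 0.14, 0, 0, 0, 30, 0.6],
    [-0.1, 0.177, 0, 0, 0, 39, 0.6],
    [-0.1005, 0.1785, 0, 0, 0, 39.2, 0.6]
  ]
}}

```text
t: 14.32
ee_pos: [0.494, -0.1186, 0.2443]
tcp_rot: [[0.986, -0.165, 0.002], [-0.165, -0.986, -0.001], [0.002, 0.0, -1.0]]
ft_force: [0.9, 0.6, -0.7]
grip_width: 0.0551
```

```bash
python3 - <<'E'
from h import *; from cell import robot
go(robot.sense(),[.493,-.118,.105],Rdown(-9.5))
for n in("side","top"):
    s=robot.snapshot(n); np.savez(n+"11.npz",**s)
    c=s["pixels"][90:240,200:400] if n=="side" else s["pixels"][100:260,200:400]
    cv2.imwrite(f"pics/{n}11.png",cv2.resize(c[:,:,::-1],None,fx=4,fy=3.7,interpolation=cv2.INTER_CUBIC))
E
```

```text
t 14.32 tcp [ 0.494  -0.1186  0.2443] w 0.0551 F [ 0.9  0.6 -0.7] j [-0.47 -0.04  1.74  0.    1.43  1.26]
shift mm [ -1.3  -0.5 158. ] dist 0.158 rot [ 0.02 -0.1   0.03]
```

View pics/top11.png

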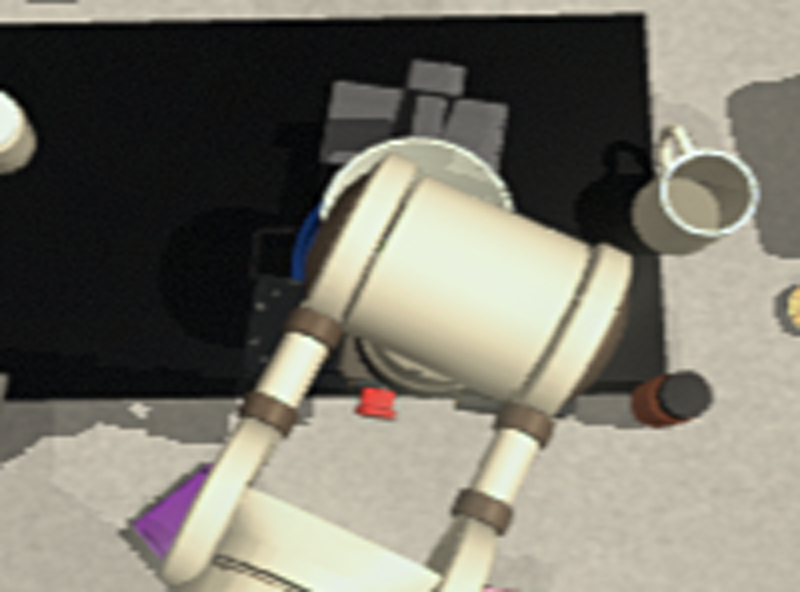

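View pics/side11.png

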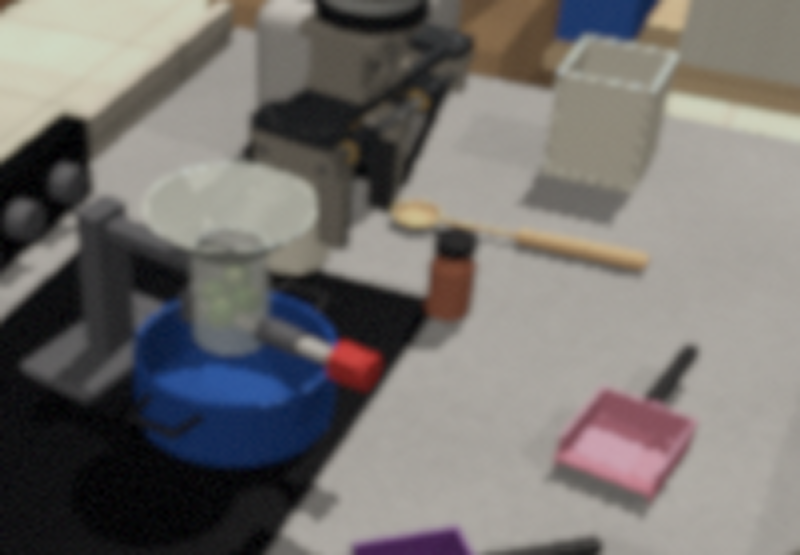

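Emit:
{"name": "play_rows", "arguments": {
  "steps": [
    [-0.004, 0, 0.03, 0, 0, 0, 0.6],
    [-0.004, 0, 0.06, 0, 0, 0, 0.6],
    [-0.004, 0, 0.09, 0, 0, 0, 0.6],
    [-0.004, 0, 0.11, 0, 0, 0, 0.6],
    [-0.004, 0, 0.115, 0, 0, 0, 0.6]
  ]
}}

```text
t: 15.05
ee_pos: [0.4898, -0.1138, 0.128]
tcp_rot: [[0.988, -0.157, -0.001], [-0.157, -0.988, 0.001], [-0.001, -0.001, -1.0]]
ft_force: [-1.0, 0.6, 0.4]
grip_width: 0.0552
```

```bash
python3 - <<'E'
from h import *; from cell import robot
go(robot.sense(),[.490,-.1175,.105],Rdown(-9.5))
for n in("side","top"):
    s=robot.snapshot(n); np.savez(n+"12.npz",**s)
    c=s["pixels"][90:240,200:400] if n=="side" else s["pixels"][100:260,200:400]
    cv2.imwrite(f"pics/{n}12.png",cv2.resize(c[:,:,::-1],None,fx=4,fy=3.7,interpolation=cv2.INTER_CUBIC))
E
```

```text
t 15.05 tcp [ 0.4898 -0.1138  0.128 ] w 0.0552 F [-1.   0.6  0.4] j [-0.47  0.06  1.88  0.    1.2   1.26]
shift mm [ 0.8  3.7 41.7] dist 0.042 rot [-0.07  0.04  0.45]
```

View pics/side12.png

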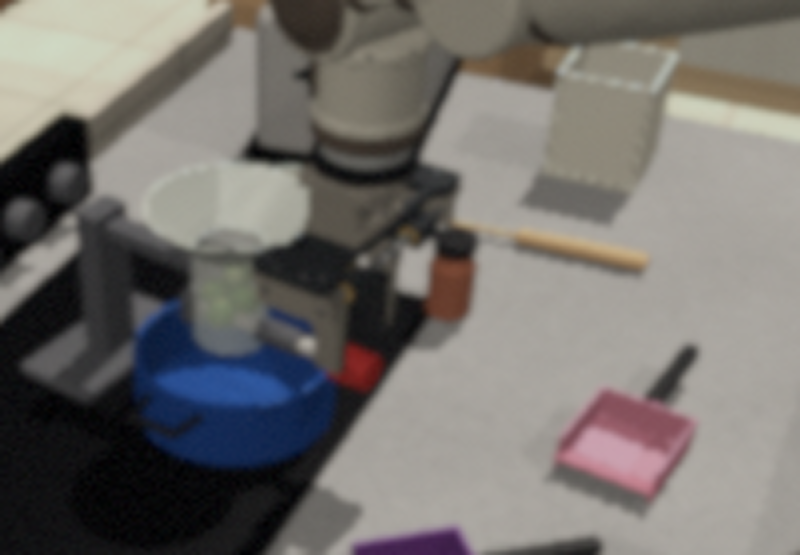

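View pics/top12.png

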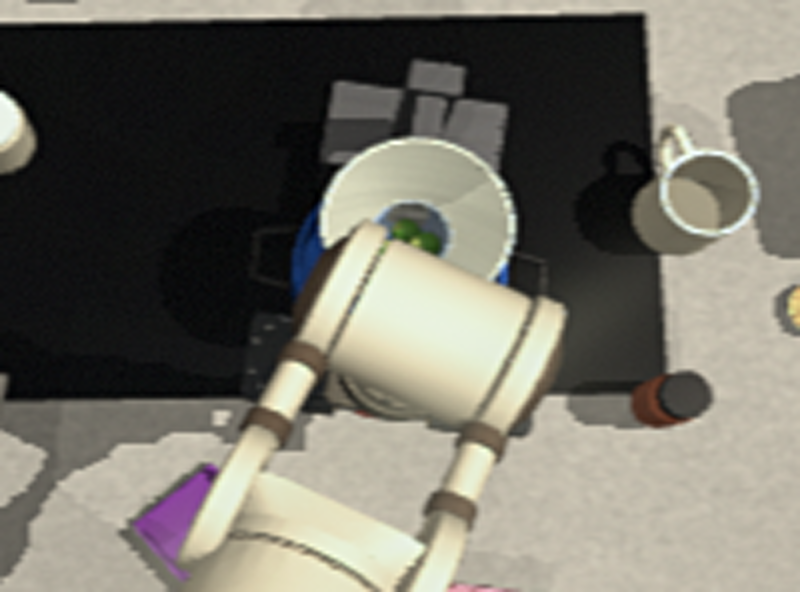

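Emit:
{"name": "play_rows", "arguments": {
  "steps": [
    [0, 0.001, 0.01, 0, 0, 0, 0.6],
    [0, 0.001, 0.01, 0, 0, 0, 0.6]
  ]
}}

```text
t: 15.4
ee_pos: [0.4904, -0.1166, 0.1189]
tcp_rot: [[0.987, -0.16, 0.001], [-0.16, -0.987, -0.0], [0.001, -0.0, -1.0]]
ft_force: [0.5, -0.1, -0.7]
grip_width: 0.0553
```

```bash
python3 - <<'E'
from h import *; from cell import robot
go(robot.sense(),[.490,-.1175,.105],Rdown(-9.5))
E
```

```text
t 15.4 tcp [ 0.4904 -0.1166  0.1189] w 0.0553 F [ 0.5 -0.1 -0.7] j [-0.47  0.07  1.89  0.    1.18  1.26]
shift mm [-0.3  1.  32.6] dist 0.033 rot [-0.01 -0.08  0.29]
```

Emit:
{"name": "play_rows", "arguments": {
  "steps": [
    [-0.001, 0, 0.012, 0, 0, 0, 0.6],
    [-0.001, 0, 0.024, 0, 0, 0, 0.6],
    [-0.001, 0, 0.031, 0, 0, 0, 0.6],
    [-0.001, 0, 0.033, 0, 0, 0, 0.6]
  ]
}}

```text
t: 15.9
ee_pos: [0.4892, -0.1164, 0.0854]
tcp_rot: [[0.987, -0.16, 0.001], [-0.16, -0.987, 0.0], [0.001, -0.0, -1.0]]
ft_force: [0.3, -0.5, 0.9]
grip_width: 0.0554
```

```bash
python3 - <<'E'
from h import *; from cell import robot
go(robot.sense(),[.490,-.1175,.105],Rdown(-9.5))
for n in("side",):
    s=robot.snapshot(n); np.savez(n+"13.npz",**s)
    c=s["pixels"][110:220,220:360]
    cv2.imwrite(f"pics/{n}13.png",cv2.resize(c[:,:,::-1],None,fx=5,fy=5,interpolation=cv2.INTER_CUBIC))
E
```

```text
t 15.9 tcp [ 0.4892 -0.1164  0.0854] w 0.0554 F [ 0.3 -0.5  0.9] j [-0.47  0.12  1.92  0.    1.11  1.26]
shift mm [ 1.   1.  -0.9] dist 0.002 rot [-0.02 -0.04  0.28]
```

View pics/side13.png

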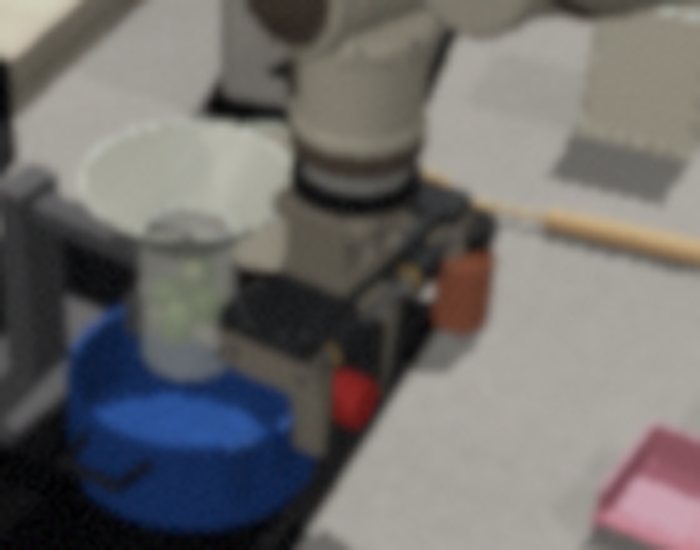

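The fingers straddle the knob, seen at px (355,400), with no contact force. Close.

Emit:
{"name": "play_rows", "arguments": {
  "steps": [
    [0.001, 0.001, 0, 0, 0, 0, 0.3],
    [0.001, 0.001, 0, 0, 0, 0, 0.1],
    [0.001, 0.001, 0, 0, 0, 0, 0],
    [0.001, 0.001, 0, 0, 0, 0, 0],
    [0.001, 0.001, 0, 0, 0, 0, 0]
  ],
  "grip_force": 60
}}

```text
t: 16.58
ee_pos: [0.4906, -0.1183, 0.0865]
tcp_rot: [[0.987, -0.161, 0.002], [-0.161, -0.987, -0.001], [0.003, 0.001, -1.0]]
ft_force: [-1.9, -3.3, 0.8]
grip_width: 0.0236
```

```bash
python3 - <<'E'
from h import *; from cell import robot
st=robot.sense();go(st,[.490,-.1175,.105],Rdown(-9.5))
d=np.array([-np.cos(np.radians(9.5)),np.sin(np.radians(9.5)),0]);print("pull 58mm in tool mm",st["tcp_rot"].T@d*58)
E
```

```text
t 16.57 tcp [ 0.4906 -0.1183  0.0865] w 0.0236 F [-1.9 -3.3  0.8] j [-0.48  0.12  1.91 -0.    1.11  1.26]
shift mm [-0.7 -0.7  0.2] dist 0.001 rot [ 0.05 -0.14  0.23]
pull 58mm in tool mm [-57.99933638  -0.23566528  -0.14642811]
```

Gripped: width is 23.6 mm, against the 24 mm block. Pull straight back along tool −x.

Emit:
{"name": "play_rows", "arguments": {
  "steps": [
    [-0.01, 0, 0, 0, 0, 0, 0],
    [-0.025, 0, 0, 0, 0, 0, 0],
    [-0.04, 0, 0, 0, 0, 0, 0],
    [-0.052, 0, 0, 0, 0, 0, 0],
    [-0.056, 0, 0, 0, 0, 0, 0]
  ]
}}

```text
t: 17.2
ee_pos: [0.4369, -0.1088, 0.0866]
tcp_rot: [[0.987, -0.162, 0.008], [-0.162, -0.987, -0.001], [0.008, -0.001, -1.0]]
ft_force: [9.4, -1.2, -5.4]
grip_width: 0.0234
```

Emit:
{"name": "play_rows", "arguments": {
  "steps": [
    [0, 0, 0, 0, 0, 0, 0],
    [0, 0, 0, 0, 0, 0, 0],
    [0, 0, 0, 0, 0, 0, 0]
  ]
}}

```text
t: 17.58
ee_pos: [0.4372, -0.1088, 0.0866]
tcp_rot: [[0.987, -0.161, 0.008], [-0.161, -0.987, -0.001], [0.008, -0.001, -1.0]]
ft_force: [8.1, -1.4, -4.4]
grip_width: 0.0238
```

```bash
python3 - <<'E'
from h import *; from cell import robot
st=robot.sense();go(st,[.490,-.1175,.105],Rdown(-9.5)); print("travel",np.linalg.norm(st["ee_pos"]-[.4906,-.1183,.0865]))
for n in("side","top"):
    s=robot.snapshot(n); np.savez(n+"14.npz",**s)
    c=s["pixels"][110:220,210:350] if n=="side" else s["pixels"][110:260,200:400]
    f=5 if n=="side" else 3.7
    cv2.imwrite(f"pics/{n}14.png",cv2.resize(c[:,:,::-1],None,fx=f,fy=f,interpolation=cv2.INTER_CUBIC))
E
```

```text
t 17.57 tcp [ 0.4372 -0.1088  0.0866] w 0.0238 F [ 8.1 -1.4 -4.4] j [-0.52 -0.03  2.06  0.    1.1   1.22]
shift mm [53.5  0.   0.7] dist 0.053 rot [-0.03 -0.44  0.21]
travel 0.05418979193715718
```

View pics/side14.png

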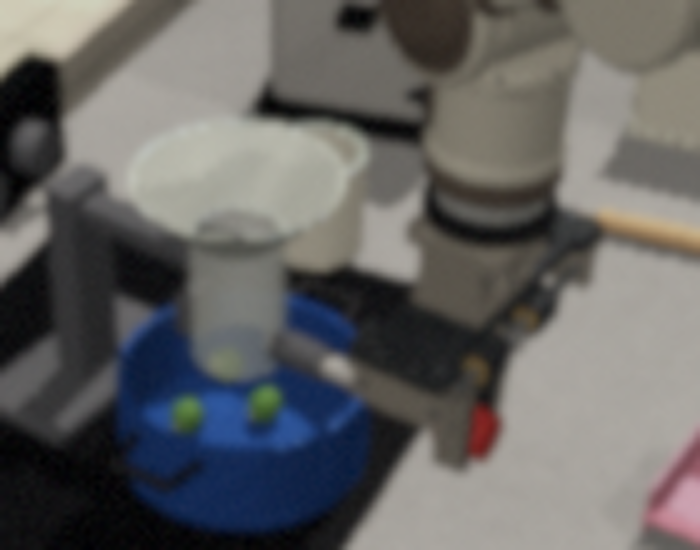

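View pics/top14.png

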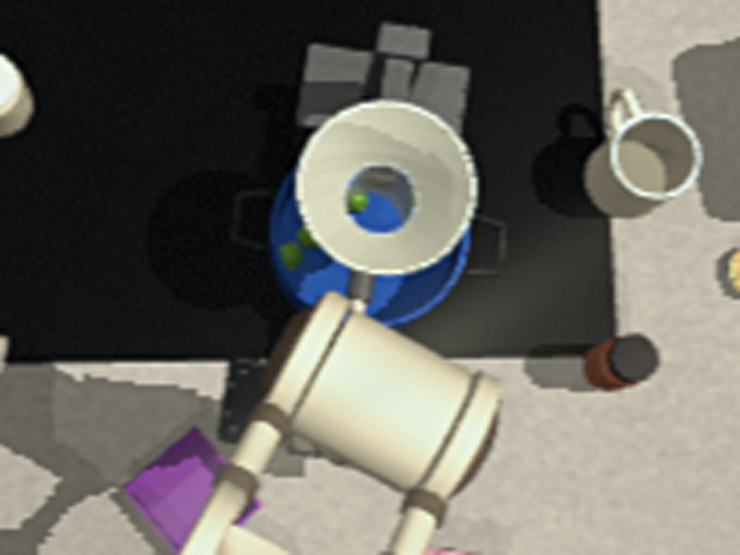

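Travel is about 54 mm, and sprouts show in the pot at side px (188,413), (265,403) and (225,362). Pull slightly further for margin and look again.

Emit:
{"name": "play_rows", "arguments": {
  "steps": [
    [-0.001, 0, 0, 0, 0, 0, 0],
    [-0.002, 0, 0, 0, 0, 0, 0],
    [-0.0025, 0, 0, 0, 0, 0, 0],
    [-0.0025, 0, 0, 0, 0, 0, 0],
    [-0.0025, 0, 0, 0, 0, 0, 0]
  ]
}}

```text
t: 18.3
ee_pos: [0.4349, -0.1084, 0.0866]
tcp_rot: [[0.987, -0.161, 0.008], [-0.161, -0.987, -0.001], [0.008, -0.001, -1.0]]
ft_force: [9.4, -0.8, -5.5]
grip_width: 0.0232
```

Emit:
{"name": "play_rows", "arguments": {
  "steps": [
    [0, 0, 0, 0, 0, 0, 0],
    [0, 0, 0, 0, 0, 0, 0],
    [0, 0, 0, 0, 0, 0, 0],
    [0, 0, 0, 0, 0, 0, 0],
    [0, 0, 0, 0, 0, 0, 0]
  ]
}}

```text
t: 18.92
ee_pos: [0.4349, -0.1084, 0.0866]
tcp_rot: [[0.987, -0.161, 0.008], [-0.161, -0.987, -0.001], [0.008, -0.001, -1.0]]
ft_force: [9.4, -1.2, -6.2]
grip_width: 0.0231
```

```bash
python3 - <<'E'
from h import *; from cell import robot
st=robot.sense();go(st,[.490,-.1175,.105],Rdown(-9.5)); print("travel",np.linalg.norm(st["ee_pos"]-[.4906,-.1183,.0865]))
for n in("side","top"):
    s=robot.snapshot(n); np.savez(n+"15.npz",**s)
    h=cv2.cvtColor(s["pixels"],cv2.COLOR_RGB2HSV);P=cloud(s)
    g=(h[...,0]>28)&(h[...,0]<60)&(h[...,1]>80)
    k,l,stt,c=cv2.connectedComponentsWithStats(g.astype(np.uint8))
    for i in range(1,k):
        if stt[i,4]>5:print(n,stt[i],c[i].round(1),np.median(P[l==i],0).round(3))
    r=((h[...,0]<6)|(h[...,0]>174))&(h[...,1]>170)&(h[...,2]>90)&(P[...,2]>.08)
    print("knob",n,r.sum(),np.percentile(P[r],[5,50,95],axis=0).round(3) if r.any() else "")
    c=s["pixels"][110:220,210:350] if n=="side" else s["pixels"][110:220,230:370]
    cv2.imwrite(f"pics/{n}15.png",cv2.resize(c[:,:,::-1],None,fx=5,fy=5,interpolation=cv2.INTER_CUBIC))
E
```

```text
t 18.93 tcp [ 0.4349 -0.1084  0.0866] w 0.0231 F [ 9.4 -1.2 -6.2] j [-0.52 -0.04  2.07  0.    1.1   1.21]
shift mm [55.8  0.1  0.7] dist 0.056 rot [-0.04 -0.45  0.22]
travel 0.056562979277246676
side [261 188   5   5  20] [262.8 190. ] [ 0.598 -0.162  0.025]
side [245 190   5   6  18] [247.  192.5] [ 0.64  -0.127  0.025]
knob side 23 [[ 0.418 -0.112  0.109]
 [ 0.421 -0.099  0.116]
 [ 0.428 -0.091  0.119]]
top [ 25 109   6   6  24] [ 26.7 111.6] [0.767 0.659 0.21 ]
top [ 42 111   6   5  11] [ 44.5 113.2] [0.74  0.569 0.262]
top [ 17 117  11  10  40] [ 22.4 121.8] [0.737 0.671 0.209]
top [294 162   5   5  21] [296.1 164. ] [ 0.64  -0.135  0.027]
top [276 171   9  12  45] [279.8 176.4] [ 0.601 -0.08   0.028]
top [400 181   7   6  32] [403.  183.4] [ 0.574 -0.492  0.004]
knob top 0
```

View pics/side15.png

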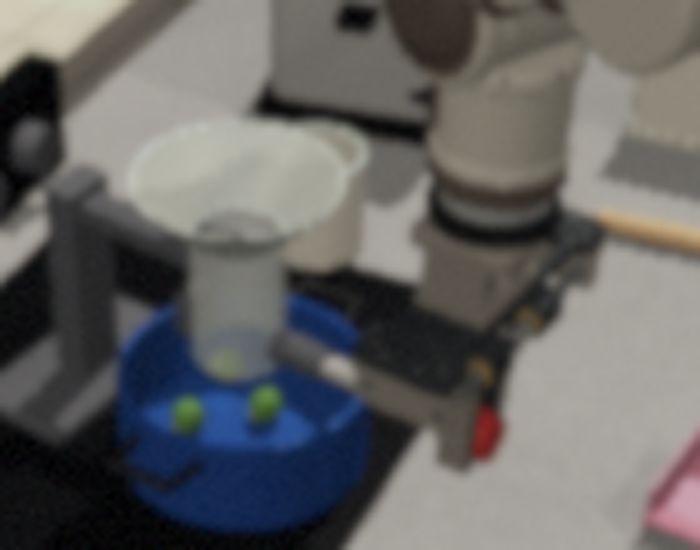

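View pics/top15.png

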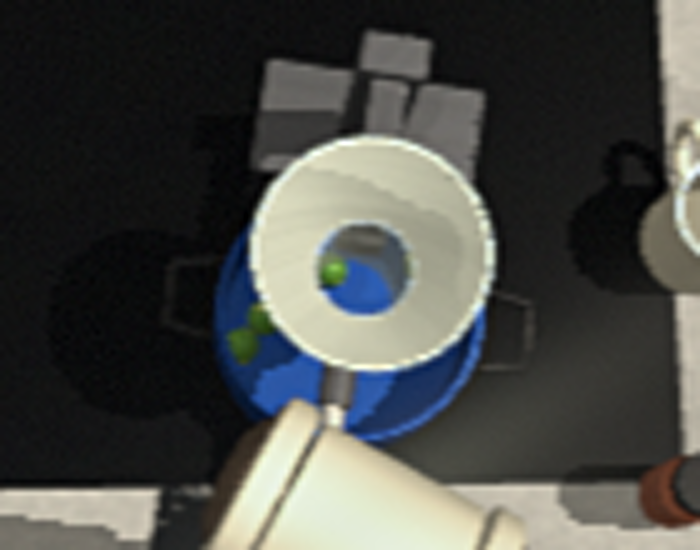

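```bash
python3 - <<'E'
from h import *; from cell import robot
s=load("side",15);t=load("top",15)
print("D",ray(s,254.5,182.4,.017)); print("C",ray(s,262.8,190,.017)); print("A",ray(s,247,192.5,.017),ray(t,296.1,164,.017))
for p in((243,344),(263,318)): print("B",ray(t,*((np.array(p)+.5)/5-.5+[230,110]),.017))
for c in(ray(s,254.5,182.4,.017),ray(s,262.8,190,.017)): print("in top px",proj(t,c),"crop",(proj(t,c)-[230,110])*5)
sc=robot.snapshot("side"); c=sc["pixels"][230:384,130:330]
cv2.imwrite("pics/side16.png",cv2.resize(c[:,:,::-1],None,fx=3.5,fy=3.5))
E
```

```text
D [ 0.64671792 -0.1955048   0.017     ]
C [ 0.60179186 -0.17077672  0.017     ]
A [ 0.64471831 -0.1347474   0.017     ] [ 0.64287025 -0.13581238  0.017     ]
B [ 0.59461062 -0.07487275  0.017     ]
B [ 0.61209796 -0.08857383  0.017     ]
in top px [313.89171521 162.61837046] crop [419.45857605 263.09185232]
in top px [306.92237693 175.88234117] crop [384.61188463 329.41170584]
```

View pics/side16.png

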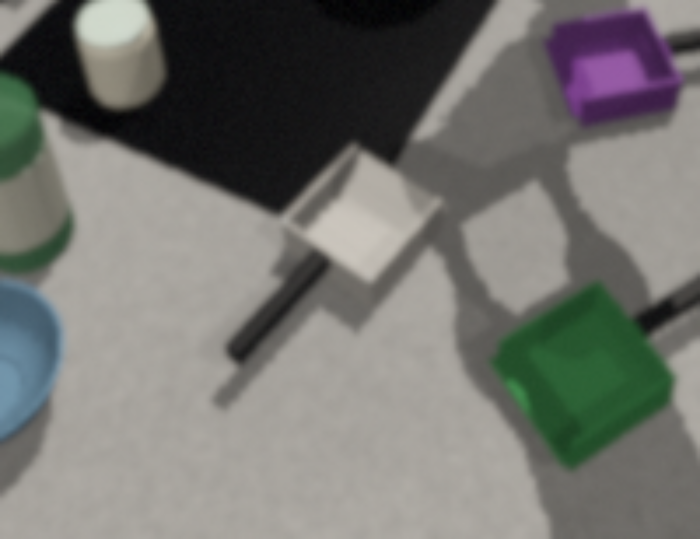

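All five are accounted for at five separate places in the pot, the scoop is upright, and the pin is held about 56 mm back. Handing in.

```bash
python3 -c "
from cell import robot
print(robot.finish_job()); s=robot.sense(); print(s['t'],s['ee_pos'],s['grip_width'],s['ft_force'])"
```

```text
the job is handed in; nothing more can be done
None
the job is handed in; nothing more can be done
```

I poured the five sprouts into the closed chute and set the steel scoop back upright within about 5 mm of its original spot. Then I pulled the red knob back and handed the job in at about 19 s, still gripping it at 60 N. The hand-in gives no verdict, and the arm's state can't be read afterwards, so these are the last checks before it:

- **Gate pin:** the tool had moved about 56.5 mm back along the pin. It read about 9.4 N against the spring, with the fingers 23 mm apart on the knob.
- **Sprouts:** I count five separate sprouts in the pot and none left in the tube, but only one shows in both camera views. Two appear only in the top view and two only in the side view. Of those two, one is seen through the clear tube, so its position is the roughest.
- **Scoop:** it stands empty and upright on the counter, with nothing touching it.
- **Pot:** it looks unmoved in the images. My attempt to fit a circle to its rim gave unusable numbers, so I have no measured position for it.
- **Other kitchen things:** I saw none of them move, but I did not measure this.

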